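# Scrub the glasses and stand them on the drip plate

## Task

Get the washing-up under way: first lower the drip plate over the two pins of the tray until it lies flush. Then take the bottle brush and scrub each glass that is there, from the shortest to the tallest: push the brush right down to the bottom, draw it up nearly to the rim, and push it right down again. In the end all the glasses stand upright and wholly on the drip plate (clear of its handle and pins), the brush stands in its pot again, bristles down, and the cup and the spoon have been left where they were.

Things in the scene. Friction and masses are not known exactly. Their poses are not given: they have to be found in the camera images.
- tray_seat (a point): centre of the flat top of the drip tray, a white block fixed to the worktop, 216 mm (its x) x 196 mm (its y), top 14 mm above the worktop. Two round steel locating pins stand on it at x = +90 and -90 mm, y = 0: 9 mm thick, 22 mm high, the top 8 mm tapered to 3 mm
- plate_grip (a point): centre of the grip bar of the loose drip plate, 31 mm above the plate's upper face and 39 mm above its underside. Plate: steel, 210 mm (its x) x 190 mm (its y) x 8 mm, 0.3 kg, through holes of 15 mm at x = +90 and -90 mm, y = 0 (either way round fits). White bridge handle over its middle: bar 70 mm along x, 11 mm wide in y, from 24 to 38 mm above the upper face, on two posts. z is up when it lies flat. Seated on the tray this point is 39 mm above tray_seat
- brush_pot: white ceramic waisted pot fixed to the worktop, 72 mm wide at the foot, 68 mm at the flared mouth, 90 mm tall, inside 44 mm wide at the waist and 6 mm floor; the bottle brush stands in it. Pot and glasses stand in a row along y in the free strip in front of a fixed dish rack (front face at x = 0.525 m, from y = -0.19 to 0.24 m, wire basket 0.13 m high with taller plates in it). Origin at the centre of its underside
- brush_grip (a point): grip point of the long bottle brush, on its axis in the middle of its grey handle, 165 mm above the lower end (z points from bristles to handle). Brush 200 mm long, 70 g: bristle cylinder 24 mm across from 0 to 80 mm (acts rigid), thin stem to 120 mm, handle 20 mm across from 120 to 200 mm. It stands upright in the pot
- brush_tip (a point): lower (bristle) end of the brush, on its axis, z along the brush towards the handle
- short_glass_mid (a point): short plain tumbler of clear fluted glass, 58 mm across at the rim, 79 mm tall; floor of the inside about 10 mm above the underside with a corner filled to 18 mm, above that free inner width 40 mm or more. This point is on its axis, half-way up; z is up when it stands. May be absent
- printed_glass_mid (a point): medium tumbler with a printed picture, 66 mm across at the rim, 90 mm tall; floor of the inside about 10 mm above the underside with a corner filled to 18 mm, above that free inner width 44 mm or more. This point is on its axis, half-way up; z is up when it stands. May be absent
- tall_glass_mid (a point): tall slim highball glass, 52 mm across at the rim, 129 mm tall; floor of the inside about 10 mm above the underside with a corner filled to 18 mm, above that free inner width 33 mm or more. This point is on its axis, half-way up; z is up when it stands. May be absent
- cup: bystander: spotted cup, origin under its centre
- spoon: bystander: teaspoon lying behind the row of glasses, origin under its centre

How it is judged:
On the way, in this order (a step that is already met when the one before it is completed fails the run):
1. the drip plate is lowered over both pins and lies flush on the tray (horizontal distance between plate_grip and tray_seat below 0.005 m and z of plate_grip in the frame of tray_seat below 0.042 m and angle between plate_grip's own z axis and vertical below 0.04 rad and angle between the x axis of plate_grip and the x axis of tray_seat, either way round below 0.08 rad), for 0.3 s.
2. the brush end is down at the bottom inside the short glass (horizontal distance between brush_tip and short_glass_mid below 0.02 m and z of brush_tip in the frame of short_glass_mid below -0.0035 m), for 0.1 s.
3. the brush is drawn up to the upper part of the short glass, its end still inside (horizontal distance between brush_tip and short_glass_mid below 0.02 m and z of brush_tip in the frame of short_glass_mid between 0.00395 and 0.0395 m), for 0.1 s.
4. the brush is pushed down to the bottom of the short glass a second time (all of step 2), for 0.1 s.
5. the brush end is down at the bottom inside the printed glass (horizontal distance between brush_tip and printed_glass_mid below 0.02 m and z of brush_tip in the frame of printed_glass_mid below -0.009 m), for 0.1 s.
6. the brush is drawn up to the upper part of the printed glass, its end still inside (horizontal distance between brush_tip and printed_glass_mid below 0.02 m and z of brush_tip in the frame of printed_glass_mid between 0.0045 and 0.045 m), for 0.1 s.
7. the brush is pushed down to the bottom of the printed glass a second time (all of step 5), for 0.1 s.
8. the brush end is down at the bottom inside the tall glass (horizontal distance between brush_tip and tall_glass_mid below 0.02 m and z of brush_tip in the frame of tall_glass_mid below -0.0285 m), for 0.1 s.
9. the brush is drawn up to the upper part of the tall glass, its end still inside (horizontal distance between brush_tip and tall_glass_mid below 0.02 m and z of brush_tip in the frame of tall_glass_mid between 0.00645 and 0.0645 m), for 0.1 s.
10. the brush is pushed down to the bottom of the tall glass a second time (all of step 8), for 0.1 s.
At the end, for the whole second after the job is handed in: Plate flush on the tray over both pins (within 5 mm, raised under 3 mm); every glass present upright on the plate, its axis within 85 mm (along x) and 75 mm (along y) of the plate's middle; brush standing bristles down in its pot, leaning under 0.25 rad (all of step 1 and x of short_glass_mid in the frame of plate_grip between -0.085 and 0.085 m and y of short_glass_mid in the frame of plate_grip between -0.075 and 0.075 m and z of short_glass_mid in the frame of plate_grip between 0.0025 and 0.0145 m and angle between each of short_glass_mid, printed_glass_mid, tall_glass_mid's own z axis and vertical below 0.1 rad and x of printed_glass_mid in the frame of plate_grip between -0.085 and 0.085 m and y of printed_glass_mid in the frame of plate_grip between -0.075 and 0.075 m and z of printed_glass_mid in the frame of plate_grip between 0.008 and 0.02 m and x of tall_glass_mid in the frame of plate_grip between -0.085 and 0.085 m and y of tall_glass_mid in the frame of plate_grip between -0.075 and 0.075 m and z of tall_glass_mid in the frame of plate_grip between 0.0275 and 0.0395 m and horizontal distance between brush_tip and brush_pot below 0.022 m and height (world z) of brush_tip below 0.025 m and angle between brush_tip's own z axis and vertical below 0.25 rad); the robot touches nothing.
It fails at once if the cup is moved more than 6 cm (distance of cup from where it was at the start of the episode above 0.06 m).
It fails at once if the spoon is moved more than 6 cm (distance of spoon from where it was at the start of the episode above 0.06 m).
Of short_glass, printed_glass, tall_glass only 2 to 3 are there at a start; the rules pass over those that are not, and their reading is None.
At some moment in a run one of short_glass, printed_glass may be knocked a few centimetres aside while the robot is not near it.
It also fails if it takes over 210 s, if anything falls off the work surface, if the arm or the gripper's body presses on something with over 40 N, if the wrist force passes 120 N, or if a joint passes its speed limit or range.

## Robot

A 7-joint arm with a two-finger parallel gripper is mounted at the origin on a cart in front of the work surface, level with it; the furniture and walls round the work are solid. World frame = base frame: x ahead of the robot, y to its left, z up, the work surface at z = 0. Lengths are in m, angles in rad, forces in N, time in s.
With the tool pointing down it reaches from about 0.425 to 0.875 m from the base axis. Payload 8.4 kg.
Tool frame: the origin (TCP) lies at the very end of the fingers, on their centre line; the grasp point (between the pads) lies 19 mm behind it (manip.grip_point_offset is the distance from the TCP to the grasp point, in m); z points along the fingers, y is the line along which they close (so a half turn about z gives the same grasp; the last joint's range is limited). The gripper opens to 85 mm and grips with 20 to 120 N. Pads are 22 mm wide; open, the fingers measure 114 mm over their backs; the gripper's body (76 mm by 85 mm) begins 54 mm behind the grasp point. The pads swing forward as they close: fully open they stand 13 mm farther back than shut.
Start: joints at [-1.394, 0.333, 0.04, 1.465, -0.013, 1.343, -0.059], TCP at [0.177, 0.625, 0.21] pointing down, gripper open.
Joint ranges: [-2.58, 2.58], [-0.38, 2.09], [-1.3, 1.39], [0.25, 2.4], [-1.5, 4.64], [0.08, 2.09], [-2.65, 2.65]. Speed limits (rad/s): [2.22, 2.22, 2.79, 2.79, 3.14, 3.14, 3.14].

## Interface

Orientations are given as a rotation vector (axis times angle).
In Python, from bench import manip, vision, order gives the robot as it stands.
- The arm moves only by the tool carry_out, never from a script. Its argument "motion" is one flat list of numbers, 7 for each row, row after row: the shift along the tool's x, y, z in m, then the turn, a rotation vector about the tool's x, y, z in rad, then the closure in counts, from 0 (fully open) to 255 (shut). In form: [x, y, z, ax, ay, az, gripper, x, y, z, ax, ay, az, gripper, ...]. A call has 1 to 20 rows; each row is the pose to reach, as a shift and turn from the pose commanded when the call began, along the tool's axes at that moment; what a row does not reach only later rows make up. A row lasts 1/12 s, in which the tool goes at most 41.7 mm and 7.16 degrees, less where a joint would pass 70% of its speed; a pose out of reach is approached as far as the arm can. A call with a gripper value outside its range is refused whole. The fingers move at their own pace and stop on an object; "squeeze" is the grip in N (left out, the last holds). Time passes only in rows, so rows that repeat a pose let the fingers close. It gives the time, the measured TCP pose, the force, the opening and the grip force at its end, in the units of the state.
- manip.state(): the state, without advancing time (a new reading comes with each control period).
- vision.grab_frame(name): name is "scene" or "top"; returns a dict with "image" (400x640x3 uint8, red, green, blue), "camera_matrix" (3x3 intrinsics, pixels), "distortion" ([k1, k2, p1, p2, k3] as OpenCV has them; the pictures are not rectified), "R" (3x3) and "t" (3): a world point X has camera coordinates R X + t. Camera axes: x right, y down, z forward; pixel columns grow to the right and rows downward; lengths in m; the calibration is good to about 2 mm. A picture is of the moment at which its call begins. There is no depth.
- order.hand_in(): hands the job in; it is judged then, once.
The state is a dict: "t": time; "qpos": joint angles; "dq": joint speeds; "joint_torque": joint torques, N m; "tool_pos": TCP position; "ee_rot": TCP orientation; "wrist_force": force on the tool from outside, world axes, zero at the start; "ft_torque": the same for the moment, N m; "grip_width": finger opening in m; "finger_force": force on a finger pad.
Only numpy, scipy, OpenCV 4.12 (cv2) and the standard library are available. Lean on these libraries where they do the work, as an engineer would, in place of code of your own. Each camera call takes 0.05 s, during which the arm holds its last target. There are 200 camera calls.

## Working session

There is one attempt and no reset: what is moved stays moved. The work goes in short steps, Python scripts to look and compute and a tool call to move; the robot and the scene stay as the last step left them, time stands still between calls to the robot, and variables do not carry over. Pictures are saved under pics/ and viewed, at most 14 in all, crops included, and the job is handed in when it is done.

Besides the shell and the picture viewer there is one more tool, called after "Call:" as name(argument=value, ...) on one line, values as JSON. carry_out: Moves the arm, as the interface text tells. Its arguments: {"type":"object","properties":{"motion":{"type":"array","items":{"type":"number"}},"squeeze":{"type":"number"}},"required":["motion"]}

```bash
ls; mkdir -p pics; python3 - <<'E'
from bench import manip, vision
import cv2,pickle
print(manip.state(), manip.grip_point_offset)
for n in("scene","top"):
    f=vision.grab_frame(n); pickle.dump(f,open(f'pics/{n}0.pkl','wb'))
    cv2.imwrite(f'pics/{n}0.png',f['image'][:,:,::-1]); print(n,f['camera_matrix'],f['distortion'],f['R'],f['t'])
E
```

```text
pics
{'t': 0.0, 'qpos': array([-1.39416015,  0.33392381,  0.03986373,  1.46627103, -0.01339247,
        1.34331929, -0.0585148 ]), 'dq': array([-3.74226960e-04,  5.13140241e-04, -7.26816725e-05,  1.64775649e-04,
       -2.16338280e-04,  2.08885802e-03, -9.81436972e-04]), 'joint_torque': array([-3.15410007e-04, -6.58555984e+01,  1.36483379e+00, -4.05566955e+01,
        1.67090271e-02,  1.25707767e-02, -8.25293455e-05]), 'tool_pos': array([0.17691975, 0.62494111, 0.20921295]), 'ee_rot': array([-4.31927041e-01, -3.11164528e+00,  2.59473110e-03]), 'wrist_force': array([0.70158513, 0.7613717 , 0.65325219]), 'ft_torque': array([ 0.01696694, -0.06515151, -0.01112718]), 'finger_force': 0.0, 'grip_width': 0.08554015970980644} 0.0187
scene [[497.39042828   0.         314.09588099]
 [  0.         497.39042828 197.01127444]
 [  0.           0.           1.        ]] [-0.05866476  0.          0.          0.          0.        ] [[ 0.74496292 -0.66707214  0.00670886]
 [-0.28581484 -0.32824268 -0.90031473]
 [ 0.60277701  0.6687836  -0.43518774]] [-0.43174117  0.25980633  1.32387272]
top [[433.22181666   0.         323.65959791]
 [  0.         433.22181666 202.49989034]
 [  0.           0.           1.        ]] [-0.1115068  0.         0.         0.         0.       ] [[ 0.00390128 -0.99999012  0.00212869]
 [-0.97551885 -0.00427386 -0.21987431]
 [ 0.21988123 -0.00121879 -0.97552589]] [-0.00833435  0.61343952  1.20946049]
```

View pics/scene0.png

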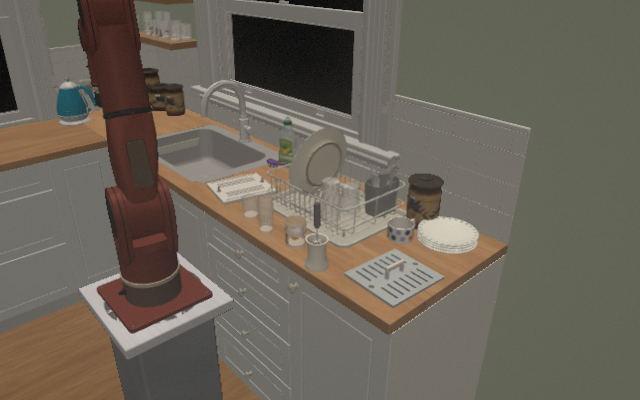

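View pics/top0.png

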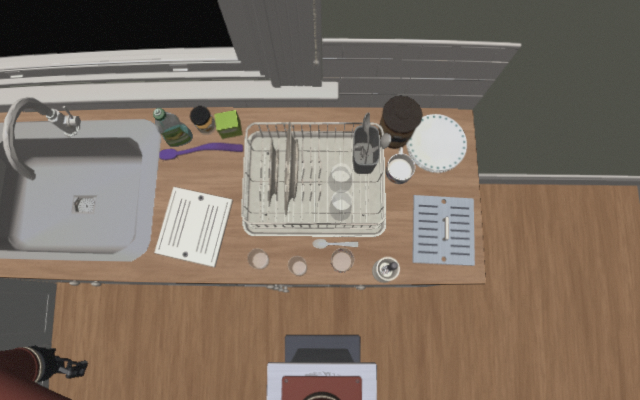

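The scene view shows all three glasses: short at about (250,207), tall at (266,213) and printed at (295,232). The brush pot is at (317,250), the plate at (393,275) and the tray at (240,187). In the top view the tray is at (194,227), the glasses at (260,260), (299,267) and (342,261), the pot at (387,269), and the plate handle at (446,229).

```bash
cat > h.py <<'E'
import numpy as np,cv2,pickle
from scipy.spatial.transform import Rotation as Ro
def world(f,uv,z):
    n=cv2.undistortPoints(np.array([[uv]],float),f['camera_matrix'],f['distortion'])[0,0]
    d=f['R'].T@[n[0],n[1],1]; c=-f['R'].T@f['t']
    return c+d*(z-c[2])/d[2]
def pix(f,X):
    return cv2.projectPoints(np.array([X],float),cv2.Rodrigues(f['R'])[0],f['t'],f['camera_matrix'],f['distortion'])[0][0,0]
def crop(f,x,y,w,h,s,name):
    cv2.imwrite(f'pics/{name}.png',cv2.resize(f['image'][y:y+h,x:x+w,::-1],None,fx=s,fy=s,interpolation=cv2.INTER_CUBIC))
def look(n):
    from bench import vision
    return vision.grab_frame(n)
def st():
    from bench import manip
    s=manip.state(); print('t%.2f'%s['t'],'p',s['tool_pos'].round(4),'w%.4f'%s['grip_width'],'F',s['wrist_force'].round(1),'g%.0f'%s['finger_force']); print('R',Ro.from_rotvec(s['ee_rot']).as_matrix().round(3).tolist(),s['qpos'].round(2)); return s
E
python3 - <<'E'
import pickle; from h import *
t=pickle.load(open('pics/top0.pkl','rb'));s=pickle.load(open('pics/scene0.pkl','rb'))
a=cv2.resize(t['image'][185:275,150:240],None,fx=4,fy=4,interpolation=2)
b=cv2.resize(t['image'][185:275,400:490],None,fx=4,fy=4,interpolation=2)
c=cv2.resize(t['image'][235:285,240:420],None,fx=4,fy=4,interpolation=2)
im=np.vstack([np.hstack([a,b]),c[:,:720]])
cv2.imwrite('pics/c1.png',im[:,:,::-1]);crop(s,200,160,150,115,5,'c2')
E
```

```text
(no output)
```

View pics/c1.png

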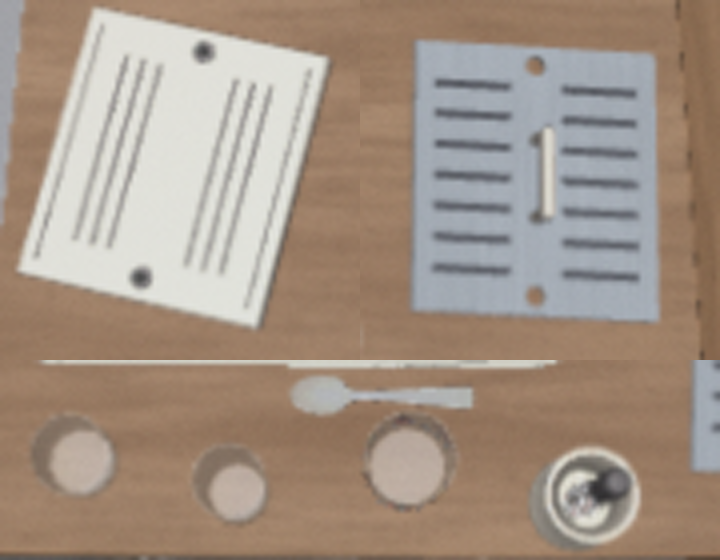

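View pics/c2.png

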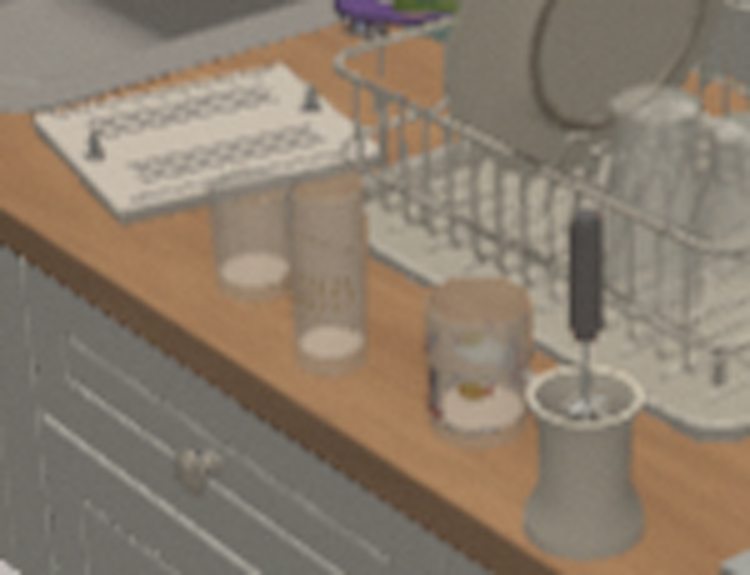

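```bash
python3 - <<'E'
from h import *
t=pickle.load(open('pics/top0.pkl','rb'));s=pickle.load(open('pics/scene0.pkl','rb'))
def T(o,p,z): return world(t,[(p[0]+.5)/4-.5+o[0],(p[1]+.5)/4-.5+o[1]],z)
A=(150,185);B=(400-90,185);C=(240,235-90)
tc=np.array([T(A,p,.014) for p in[(93,8),(329,59),(258,328),(18,271)]]);print('tray',tc.mean(0),tc.round(3).tolist())
tp=[T(A,p,.03) for p in[(204,51),(141,277)]];print('pins',tp,(tp[0]+tp[1])/2,np.linalg.norm(tp[0]-tp[1]),np.degrees(np.arctan2(*(tp[0]-tp[1])[1::-1])))
pc=np.array([T(B,p,.008) for p in[(415,40),(656,55),(659,321),(412,311)]]);print('plate',pc.mean(0),pc.round(3).tolist())
ph=[T(B,p,.006) for p in[(536,65),(536,296)]];print('holes',ph,(ph[0]+ph[1])/2,np.linalg.norm(ph[0]-ph[1]),np.degrees(np.arctan2(*(ph[0]-ph[1])[1::-1])))
hb=[T(B,p,.046) for p in[(548,127),(547,218)]];print('bar',hb,(hb[0]+hb[1])/2)
for n,p,q,h in[('short',(80,462),(72,455),.079),('tall',(237,492),(230,482),.129),('printed',(407,467),(411,460),.09)]:
  print(n,'floor',T(C,p,.01),'rim',T(C,q,h))
print('pot',T(C,(592,497),.09),'brushtop',T(C,(615,484),.195))
S=lambda p,z:world(s,[(p[0]+.5)/5-.5+200,(p[1]+.5)/5-.5+160],z)
print('scene: short',S((255,272),.01),'tall',S((330,344),.01),'printed',S((482,411),.01),'pot',S((585,397),.09),'btop',S((586,212),.195),'brush stem',S((588,335),.125))
print('tray pins base',S((95,158),.014),S((310,110),.014), 'short rim',S((250,188),.079),'tall rim',S((330,190),.129),'pr rim',S((480,290),.09))
E
```

```text
tray [0.55079055 0.39526667 0.014     ] [[0.675, 0.469, 0.014], [0.634, 0.278, 0.014], [0.427, 0.323, 0.014], [0.467, 0.511, 0.014]]
pins [array([0.6365923 , 0.37248602, 0.03      ]), array([0.46239865, 0.40959098, 0.03      ])] [0.54949548 0.3910385  0.03      ] 0.17810167695565296 -12.024845844582542
plate [ 0.54327871 -0.37601629  0.008     ] [[0.653, -0.286, 0.008], [0.642, -0.477, 0.008], [0.434, -0.466, 0.008], [0.443, -0.275, 0.008]]
holes [array([ 0.63436279, -0.3811671 ,  0.006     ]), array([ 0.45408203, -0.37150963,  0.006     ])] [ 0.54422241 -0.37633837  0.006     ] 0.1805392460912309 -3.0663497339136248
bar [array([ 0.57729942, -0.37613415,  0.046     ]), array([ 0.50833079, -0.37156088,  0.046     ])] [ 0.54281511 -0.37384751  0.046     ]
short floor [0.4479895  0.18614889 0.01      ] rim [0.44682103 0.18197277 0.079     ]
tall floor [0.42639454 0.06756056 0.01      ] rim [0.42458885 0.06588137 0.129     ]
printed floor [ 0.44564    -0.05976362  0.01      ] rim [ 0.44364118 -0.05920008  0.09      ]
pot [ 0.41776072 -0.18664404  0.09      ] brushtop [ 0.41878316 -0.18611528  0.195     ]
scene: short [0.45410821 0.18950788 0.01      ] tall [0.43232672 0.07407268 0.01      ] printed [ 0.45268044 -0.05675534  0.01      ] pot [ 0.42152111 -0.18625079  0.09      ] btop [ 0.43810663 -0.16733291  0.195     ] brush stem [ 0.42899082 -0.18005099  0.125     ]
tray pins base [0.46593765 0.41430598 0.014     ] [0.64156346 0.37945188 0.014     ] short rim [0.44883442 0.18205789 0.079     ] tall rim [0.42718032 0.06006948 0.129     ] pr rim [ 0.45926949 -0.04814835  0.09      ]
```

```bash
cat >> h.py <<'E'
def rows(*wp):
    "wp: (x,y,z,phi deg of tool y[,tilt ignored]) -> tool-frame shifts and minimal row counts"
    s=st(); R=Ro.from_rotvec(s['ee_rot']); p=s['tool_pos']; last=p; lr=R
    for x,y,z,ph in wp:
        a=np.radians(ph); G=Ro.from_matrix(np.array([[-np.sin(a),np.cos(a),0],[np.cos(a),np.sin(a),0],[0,0,-1]]).T)
        G=Ro.from_matrix(np.column_stack([[-np.sin(a),np.cos(a),0],[np.cos(a),np.sin(a),0],[0,0,-1]]))
        d=R.inv().apply(np.array([x,y,z])-p); r=(R.inv()*G).as_rotvec()
        n=max(np.linalg.norm(np.array([x,y,z])-last)/.0417,np.degrees((lr.inv()*G).magnitude())/7.16)
        print(d.round(4).tolist(),r.round(3).tolist(),'rows>=%.1f'%n); last=np.array([x,y,z]); lr=G
E
python3 -c "
from h import *
rows((.42,.38,.36,87),(.50,0,.40,87),(.544,-.30,.3,87),(.544,-.375,.12,87))"
```

```text
t0.10 p [0.1769 0.625  0.2093] w0.0854 F [-0.2 -0.3 -0.3] g0
R [[-0.962, 0.272, -0.0], [0.272, 0.962, -0.002], [-0.0, -0.002, -1.0]] [-1.39  0.33  0.04  1.47 -0.01  1.34 -0.06]
[-0.3006, -0.1697, -0.1504] [-0.002, -0.0, -0.224] rows>=9.0
[-0.4811, -0.5136, -0.1899] [-0.002, -0.0, -0.224] rows>=9.4
[-0.6051, -0.7902, -0.0894] [-0.002, -0.0, -0.224] rows>=7.7
[-0.6255, -0.8621, 0.0907] [-0.002, -0.0, -0.224] rows>=4.7
```

Call:
carry_out(motion=[-0.3,-0.17,-0.15,0,0,-0.224,0,-0.3,-0.17,-0.15,0,0,-0.224,0,-0.3,-0.17,-0.15,0,0,-0.224,0,-0.3,-0.17,-0.15,0,0,-0.224,0,-0.3,-0.17,-0.15,0,0,-0.224,0,-0.3,-0.17,-0.15,0,0,-0.224,0,-0.3,-0.17,-0.15,0,0,-0.224,0,-0.3,-0.17,-0.15,0,0,-0.224,0,-0.3,-0.17,-0.15,0,0,-0.224,0,-0.48,-0.51,-0.19,0,0,-0.224,0,-0.48,-0.51,-0.19,0,0,-0.224,0,-0.48,-0.51,-0.19,0,0,-0.224,0,-0.48,-0.51,-0.19,0,0,-0.224,0,-0.48,-0.51,-0.19,0,0,-0.224,0,-0.48,-0.51,-0.19,0,0,-0.224,0,-0.48,-0.51,-0.19,0,0,-0.224,0,-0.48,-0.51,-0.19,0,0,-0.224,0,-0.48,-0.51,-0.19,0,0,-0.224,0,-0.48,-0.51,-0.19,0,0,-0.224,0,-0.48,-0.51,-0.19,0,0,-0.224,0], squeeze=40)

```text
t: 1.77
tool_pos: [0.5002, -0.001, 0.4007]
ee_rot: [0.093, 3.139, -0.001]
wrist_force: [0.0, 0.3, 0.4]
grip_width: 0.0852
finger_force: 0.0
```

```bash
python3 -c "
from h import *
rows((.544,-.30,.3,87),(.544,-.375,.13,87))"
```

```text
t1.77 p [ 0.5002 -0.001   0.4007] w0.0852 F [0.  0.3 0.4] g0
R [[-0.998, 0.059, 0.001], [0.059, 0.998, -0.0], [-0.001, -0.0, -1.0]] [-0.67 -0.04  0.57  1.5   0.02  1.67  1.41]
[-0.0613, -0.2958, 0.1008] [-0.0, 0.001, -0.007] rows>=7.6
[-0.0656, -0.3706, 0.2708] [-0.0, 0.001, -0.007] rows>=4.5
```

Call:
carry_out(motion=[-0.061,-0.296,0.1,0,0,0,0,-0.061,-0.296,0.1,0,0,0,0,-0.061,-0.296,0.1,0,0,0,0,-0.061,-0.296,0.1,0,0,0,0,-0.061,-0.296,0.1,0,0,0,0,-0.061,-0.296,0.1,0,0,0,0,-0.061,-0.296,0.1,0,0,0,0,-0.061,-0.296,0.1,0,0,0,0,-0.066,-0.371,0.271,0,0,0,0,-0.066,-0.371,0.271,0,0,0,0,-0.066,-0.371,0.271,0,0,0,0,-0.066,-0.371,0.271,0,0,0,0,-0.066,-0.371,0.271,0,0,0,0,-0.066,-0.371,0.271,0,0,0,0,-0.066,-0.371,0.271,0,0,0,0])

```text
t: 3.02
tool_pos: [0.5464, -0.3691, 0.1283]
ee_rot: [-0.082, -3.138, -0.002]
wrist_force: [0.3, -0.2, 1.9]
grip_width: 0.0852
finger_force: 0.0
```

```bash
python3 -c "
from h import *
s=look('scene');t=look('top');crop(t,390,150,110,120,5,'d1');crop(s,330,200,130,110,5,'d2')
a=cv2.imread('pics/d1.png');b=cv2.imread('pics/d2.png')
a=cv2.resize(a,(396,432));b=cv2.resize(b,(400,338));o=np.zeros((432,796,3),np.uint8);o[:,:396]=a;o[:338,396:]=b;cv2.imwrite('pics/d.png',o)
pickle.dump((s,t),open('pics/d.pkl','wb'))
rows((.5435,-.3745,.02,87))"
```

```text
t3.12 p [ 0.548  -0.3693  0.1309] w0.0855 F [ 1.3 -0.7  1.5] g0
R [[-0.999, 0.05, 0.002], [0.05, 0.999, -0.0], [-0.002, -0.0, -1.0]] [-0.05  0.5   0.79  1.57 -0.37  1.23  2.33]
[0.0045, -0.0054, 0.1109] [-0.0, 0.002, 0.002] rows>=2.7
```

View pics/d.png

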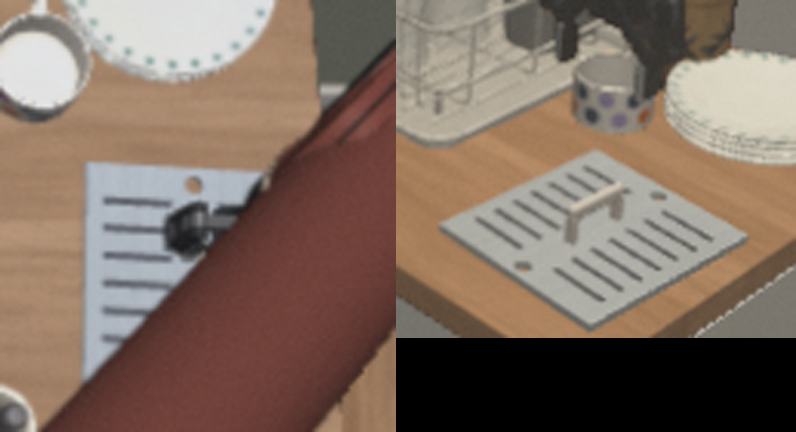

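The scene crop shows the plate clear under the gripper. Its holes are at crop (523,266) and (658,197), and the bar's top runs from about (568,210) to (622,186).

Call:
carry_out(motion=[0.0045,-0.0055,0.08,0,0,0,0,0.0045,-0.0055,0.08,0,0,0,0,0.0045,-0.0055,0.1,0,0,0,0,0.0045,-0.0055,0.111,0,0,0,0,0.0045,-0.0055,0.111,0,0,0,0,0.0045,-0.0055,0.111,0,0,0,0])

```text
t: 3.62
tool_pos: [0.5433, -0.3752, 0.0201]
ee_rot: [0.08, 3.139, -0.001]
wrist_force: [0.2, 0.8, 1.2]
grip_width: 0.0855
finger_force: 0.0
```

```bash
python3 -c "
from h import *
s,t=pickle.load(open('pics/d.pkl','rb'))
S=lambda p,z:world(s,[330+(p[0]-396+.5)/3.077-.5,200+(p[1]+.5)/3.077-.5],z)
a=S((658,197),.006);b=S((523,266),.006);print(a,b,(a+b)/2,np.linalg.norm(a-b),np.degrees(np.arctan2(*(a-b)[1::-1])))
print(S((568,210),.046),S((622,186),.046))
c=np.array([S(p,.008) for p in [(441,226),(596,151),(747,237),(590,326)]]);print(c,c.mean(0))
print('top hole',world(t,[390+194.5/3.6-.5,150+185.5/3.6-.5],.006))
st()"
```

```text
[ 0.63860181 -0.37692121  0.006     ] [ 0.45988468 -0.36608804  0.006     ] [ 0.54924325 -0.37150463  0.006     ] 0.17904515823409697 -3.4688130472483367
[ 0.50975657 -0.37166817  0.046     ] [ 0.57677744 -0.37880617  0.046     ]
[[ 0.44712815 -0.27588724  0.008     ]
 [ 0.65590936 -0.28567272  0.008     ]
 [ 0.64430778 -0.47433342  0.008     ]
 [ 0.43700066 -0.46240562  0.008     ]] [ 0.54608649 -0.37457475  0.008     ]
top hole [ 0.63387089 -0.38082901  0.006     ]
t3.62 p [ 0.5433 -0.3752  0.0201] w0.0855 F [0.2 0.8 1.2] g0
R [[-0.999, 0.051, 0.002], [0.051, 0.999, -0.001], [-0.002, -0.001, -1.0]] [ 0.01  0.61  0.73  1.66 -0.46  1.05  2.4 ]
```

Call:
carry_out(motion=[0,0,0,0,0,0,255,0,0,0,0,0,0,255,0,0,0,0,0,0,255,0,0,0,0,0,0,255,0,0,0,0,0,0,255,0,0,0,0,0,0,255,0,0,0,0,0,0,255,0,0,0,0,0,0,255,0,0,0,0,0,0,255,0,0,0,0,0,0,255,0,0,-0.01,0,0,0,255,0,0,-0.03,0,0,0,255,0,0,-0.06,0,0,0,255,0,0,-0.09,0,0,0,255,0,0,-0.1,0,0,0,255,0,0,-0.1,0,0,0,255], squeeze=80)

```text
t: 4.95
tool_pos: [0.543, -0.3764, 0.1211]
ee_rot: [0.082, 3.136, -0.003]
wrist_force: [-0.4, -0.1, -3.4]
grip_width: 0.0076
finger_force: 78.7
```

```bash
python3 -c "
from h import *
s=look('scene');crop(s,330,160,130,110,6,'e')
pickle.dump(s,open('pics/e.pkl','wb'))
rows((.544,-.34,.42,87),(.50,0,.42,87),(.50,.3,.42,78),(.55,.393,.3,78),(.55,.393,.11,78))"
```

```text
t5.00 p [ 0.5423 -0.3754  0.1187] w0.0076 F [ 0.1  0.3 -3.8] g79
R [[-0.999, 0.052, 0.002], [0.052, 0.999, -0.001], [-0.002, -0.0, -1.0]] [-0.04  0.51  0.79  1.58 -0.38  1.21  2.34]
[-0.0004, 0.0353, -0.3013] [-0.0, 0.002, 0.001] rows>=7.3
[0.0611, 0.3726, -0.3016] [-0.0, 0.002, 0.001] rows>=8.2
[0.0766, 0.6722, -0.3017] [-0.0, 0.002, 0.158] rows>=7.2
[0.0317, 0.7677, -0.1817] [-0.0, 0.002, 0.158] rows>=3.8
[0.032, 0.7678, 0.0083] [-0.0, 0.002, 0.158] rows>=4.6
```

View pics/e.png

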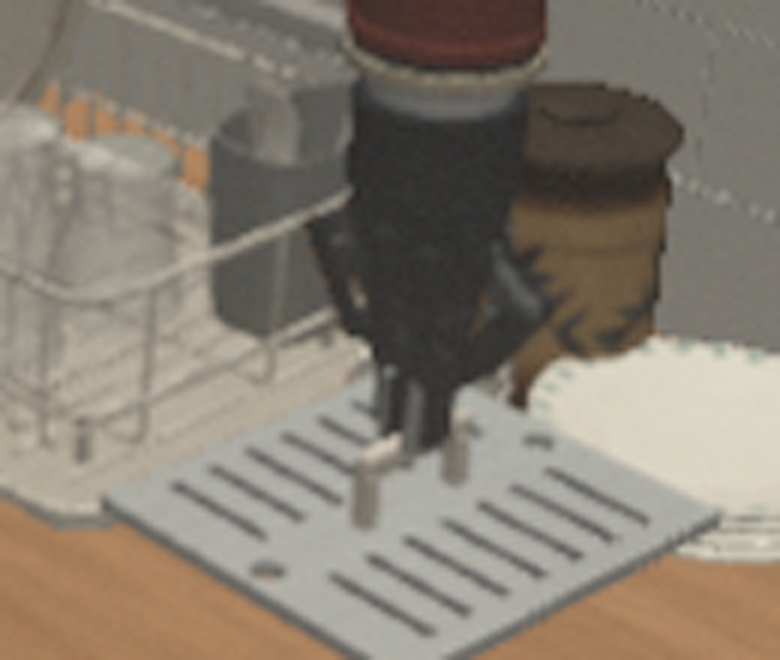

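The plate is lifted level with the bar between the fingers; its holes are at crop (268,570) and (541,440).

```bash
python3 -c "
from h import *
s=pickle.load(open('pics/e.pkl','rb'))
S=lambda p,z:world(s,[330+(p[0]+.5)/6-.5,160+(p[1]+.5)/6-.5],z)
a=S((541,440),.102);b=S((268,570),.102);print(a,b,(a+b)/2,np.linalg.norm(a-b),np.degrees(np.arctan2(*(a-b)[1::-1])))"
```

```text
[ 0.65343867 -0.37153492  0.102     ] [ 0.46866246 -0.36244142  0.102     ] [ 0.56105057 -0.36698817  0.102     ] 0.18499983431656944 -2.81745778280014
```

Call:
carry_out(motion=[0,0.035,-0.03,0,0,0,255,0,0.035,-0.06,0,0,0,255,0,0.035,-0.1,0,0,0,255,0,0.035,-0.14,0,0,0,255,0,0.035,-0.18,0,0,0,255,0,0.035,-0.22,0,0,0,255,0,0.035,-0.26,0,0,0,255,0,0.035,-0.29,0,0,0,255,0.006,0.065,-0.3,0,0,0,255,0.012,0.095,-0.3,0,0,0,255,0.018,0.13,-0.3,0,0,0,255,0.024,0.165,-0.3,0,0,0,255,0.03,0.2,-0.3,0,0,0,255,0.036,0.235,-0.3,0,0,0,255,0.042,0.27,-0.3,0,0,0,255,0.048,0.305,-0.3,0,0,0,255,0.054,0.335,-0.3,0,0,0,255,0.06,0.36,-0.3,0,0,0,255,0.06,0.372,-0.3,0,0,0,255,0.06,0.372,-0.3,0,0,0,255])

```text
t: 6.67
tool_pos: [0.5009, 0.0036, 0.4161]
ee_rot: [-0.071, -3.138, 0.0]
wrist_force: [-0.1, -0.3, -3.3]
grip_width: 0.0079
finger_force: 79.2
```

```bash
python3 -c "
from h import *
rows((.50,.28,.42,78),(.545,.391,.35,78),(.545,.391,.12,78))"
```

```text
t6.67 p [0.5009 0.0036 0.4161] w0.0079 F [-0.1 -0.3 -3.3] g79
R [[-0.999, 0.045, -0.003], [0.045, 0.999, -0.0], [0.003, -0.0, -1.0]] [-0.72 -0.03  0.62  1.46  0.02  1.71  1.42]
[0.0134, 0.276, -0.004] [-0.001, -0.003, 0.164] rows>=6.6
[-0.0267, 0.389, 0.0658] [-0.001, -0.003, 0.164] rows>=3.3
[-0.0274, 0.3891, 0.2958] [-0.001, -0.003, 0.164] rows>=5.5
```

Call:
carry_out(motion=[0.003,0.03,0,0,0,0.02,255,0.005,0.06,0,0,0,0.04,255,0.007,0.1,0,0,0,0.06,255,0.009,0.14,0,0,0,0.08,255,0.011,0.18,0,0,0,0.1,255,0.013,0.22,0,0,0,0.12,255,0.013,0.26,0,0,0,0.14,255,0.013,0.29,0,0,0,0.164,255,0,0.32,0.02,0,0,0.164,255,-0.013,0.36,0.04,0,0,0.164,255,-0.025,0.385,0.06,0,0,0.164,255,-0.027,0.389,0.09,0,0,0.164,255,-0.027,0.389,0.13,0,0,0.164,255,-0.027,0.389,0.17,0,0,0.164,255,-0.027,0.389,0.21,0,0,0.164,255,-0.027,0.389,0.25,0,0,0.164,255,-0.027,0.389,0.28,0,0,0.164,255,-0.027,0.389,0.296,0,0,0.164,255,-0.027,0.389,0.296,0,0,0.164,255,-0.027,0.389,0.296,0,0,0.164,255])

```text
t: 8.33
tool_pos: [0.5484, 0.3848, 0.1204]
ee_rot: [-0.34, -3.121, 0.005]
wrist_force: [1.0, 0.3, -2.2]
grip_width: 0.0076
finger_force: 79.2
```

```bash
python3 -c "
from h import *
st()
s=look('scene');t=look('top');pickle.dump((s,t),open('pics/f.pkl','wb'))
crop(t,140,170,110,120,5,'f1');crop(s,190,130,110,80,5,'f2')
a=cv2.imread('pics/f1.png');b=cv2.imread('pics/f2.png');a=cv2.resize(a,(396,432));b=cv2.resize(b,(396,288))
o=np.zeros((432,796,3),np.uint8);o[:,:396]=a;o[:288,400:]=b;cv2.imwrite('pics/f.png',o)"
```

```text
t8.33 p [0.5484 0.3848 0.1204] w0.0076 F [ 1.   0.3 -2.2] g79
R [[-0.977, 0.215, -0.002], [0.215, 0.977, -0.003], [0.001, -0.003, -1.0]] [-0.95  0.45  0.36  1.53 -0.17  1.2   0.8 ]
```

View pics/f.png

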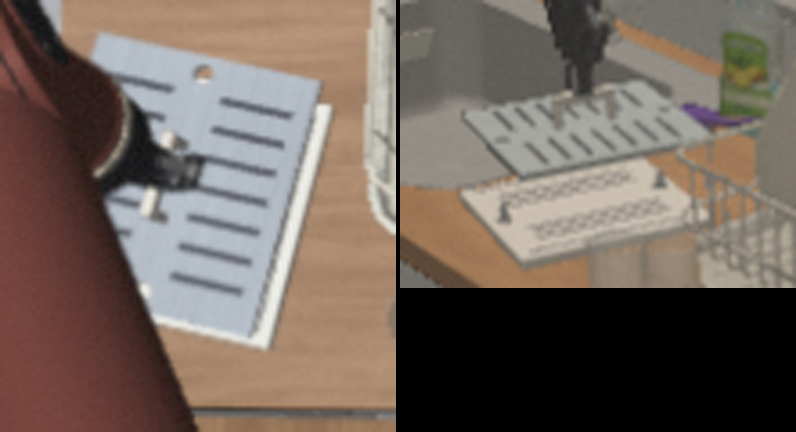

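The plate hangs over the tray. In the top crop its corners are at (100,33), (320,81) and (250,336), with the far hole at (203,73). In the scene crop its corners are at about (462,112), (640,82), (712,131) and (523,176), and the tray pins are at (504,212) and (659,181).

```bash
python3 -c "
from h import *
s,t=pickle.load(open('pics/f.pkl','rb'))
T=lambda p,z:world(t,[140+(p[0]+.5)/3.6-.5,170+(p[1]+.5)/3.6-.5],z)
S=lambda p,z:world(s,[190+(p[0]-400+.5)/3.6-.5,130+(p[1]+.5)/3.6-.5],z)
for z in(.108,.115):
  a,b,c=[T(p,z) for p in[(100,33),(320,81),(250,336)]]
  print('top plate',z,a,b,c,'mid',(a+c)/2,np.linalg.norm(a-b),np.linalg.norm(b-c),np.degrees(np.arctan2(*(b-c)[1::-1])),'hole',T((203,73),z))
  q=np.array([S(p,z) for p in[(462,112),(640,82),(712,131),(523,176)]]);print('scene plate',q.mean(0)); d=q[1]-q[0];print(q.round(3).tolist(), 'holes',(S((502,141),z)+S((648,103),z))/2)
print('tray right corners top',T((330,105),.014),T((267,348),.014))
q=np.array([S(p,.014) for p in[(462,195),(635,160),(707,214),(525,264)]]);print('scene tray',q.mean(0),q.round(3).tolist())
print('pins',S((505,220),.014),S((659,188),.014))
"
```

```text
top plate 0.108 [0.67377554 0.45297446 0.108     ] [0.63396042 0.26887147 0.108     ] [0.42989631 0.31374083 0.108     ] mid [0.55183592 0.38335765 0.108     ] 0.18835911171590586 0.20893879247723257 -12.40079204765974 hole [0.64032013 0.36471883 0.108     ]
scene plate [0.55747424 0.38924379 0.108     ]
[[0.477, 0.503, 0.108], [0.673, 0.452, 0.108], [0.645, 0.286, 0.108], [0.434, 0.316, 0.108]] holes [0.55429069 0.40012385 0.108     ]
top plate 0.115 [0.67179601 0.45032232 0.115     ] [0.63221184 0.26728725 0.115     ] [0.42933144 0.31189634 0.115     ] mid [0.55056372 0.38110933 0.115     ] 0.1872665028443654 0.20772680768823082 -12.40079204765974 hole [0.63853466 0.36257863 0.115     ]
scene plate [0.54794558 0.37457375 0.115     ]
[[0.469, 0.487, 0.115], [0.663, 0.437, 0.115], [0.635, 0.272, 0.115], [0.426, 0.302, 0.115]] holes [0.54479364 0.38534577 0.115     ]
tray right corners top [0.63618373 0.28031603 0.014     ] [0.42766108 0.32356617 0.014     ]
scene tray [0.54994752 0.39137082 0.014     ] [[0.468, 0.503, 0.014], [0.666, 0.458, 0.014], [0.638, 0.29, 0.014], [0.428, 0.315, 0.014]]
pins [0.46867899 0.41723854 0.014     ] [0.64001192 0.37745781 0.014     ]
```

```bash
python3 -c "
from h import *
rows((.547,.395,.064,78))"
```

```text
t8.43 p [0.5496 0.3862 0.1234] w0.0079 F [-0.1 -0.  -2.8] g79
R [[-0.977, 0.215, 0.002], [0.215, 0.977, 0.001], [-0.001, 0.001, -1.0]] [-0.95  0.44  0.37  1.53 -0.17  1.2   0.8 ]
[0.0045, 0.0079, 0.0594] [0.001, 0.001, -0.007] rows>=1.4
```

Call:
carry_out(motion=[0.0037,0.01,0.015,0,0,-0.007,255,0.0037,0.01,0.03,0,0,-0.007,255,0.0037,0.01,0.045,0,0,-0.007,255,0.0037,0.01,0.058,0,0,-0.007,255,0.0037,0.01,0.058,0,0,-0.007,255,0.0037,0.01,0.058,0,0,-0.007,255,0.0037,0.01,0.058,0,0,-0.007,255])

```text
t: 9.02
tool_pos: [0.5475, 0.3975, 0.065]
ee_rot: [0.327, 3.124, 0.001]
wrist_force: [0.2, -0.3, -3.3]
grip_width: 0.008
finger_force: 79.2
```

```bash
python3 -c "
from h import *
st()
s=look('scene');t=look('top');pickle.dump((s,t),open('pics/g.pkl','wb'))
crop(t,150,180,90,90,5,'g1');crop(s,195,150,90,60,5,'g2')
a=cv2.imread('pics/g1.png');b=cv2.imread('pics/g2.png');a=cv2.resize(a,(450,450))
b=cv2.resize(s['image'][155:205,200:280,::-1],(344,215),interpolation=2)
o=np.zeros((450,796,3),np.uint8);o[:,:450]=a;o[:215,452:]=b;cv2.imwrite('pics/g.png',o)"
```

```text
t9.02 p [0.5475 0.3975 0.065 ] w0.0080 F [ 0.2 -0.3 -3.3] g79
R [[-0.978, 0.207, 0.001], [0.207, 0.978, 0.001], [-0.001, 0.001, -1.0]] [-0.95  0.5   0.35  1.57 -0.19  1.1   0.8 ]
```

View pics/g.png

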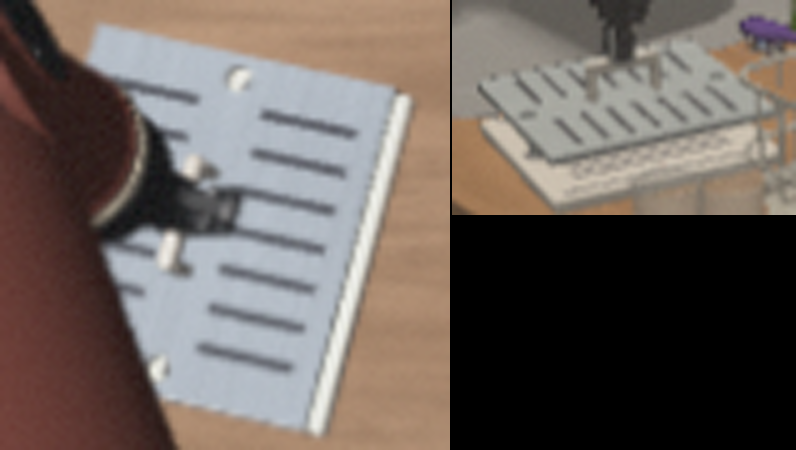

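In the top crop, the plate corners are at (98,25), (395,87) and (308,432). The far hole is at (239,77) with a dark pin edge at its left, and the near hole is at (158,368). The plate needs to go a few mm further left (+y).

```bash
python3 -c "
from h import *
s,t=pickle.load(open('pics/g.pkl','rb'))
T=lambda p,z:world(t,[150+(p[0]+.5)/5-.5,180+(p[1]+.5)/5-.5],z)
z=.0527
a,b,c=[T(p,z) for p in[(98,25),(395,87),(308,432)]]
print('plate',(a+c)/2,np.linalg.norm(a-b),np.linalg.norm(b-c),np.degrees(np.arctan2(*(b-c)[1::-1])))
h1,h2=T((239,77),z),T((158,368),z);print('holes',h1,h2,(h1+h2)/2,np.linalg.norm(h1-h2))
print('dark bits at pin top',T((228,80),.036),T((149,366),.036))
print('tray',T((412,97),.014),T((324,435),.014))
crop(t,185,185,25,25,16,'g3');crop(t,170,240,25,25,16,'g4')
t0=pickle.load(open('pics/top0.pkl','rb'));crop(t0,185,185,25,25,16,'g5');crop(t0,170,240,25,25,16,'g6')
I=lambda n:cv2.imread(f'pics/{n}.png')
cv2.imwrite('pics/gg.png',cv2.resize(np.vstack([np.hstack([I('g3'),I('g5')]),np.hstack([I('g4'),I('g6')])]),(600,600)))"
```

```text
plate [0.5483184 0.3941244 0.0527   ] 0.19021637951638543 0.21113605554272868 -11.254302872238611
holes [0.63856766 0.37626857 0.0527    ] [0.46195053 0.41349752 0.0527    ] [0.55025909 0.39488305 0.0527    ] 0.18049821432250204
dark bits at pin top [0.64070282 0.38804746 0.036     ] [0.46478757 0.42461753 0.036     ]
tray [0.63557386 0.27811176 0.014     ] [0.42680196 0.32170951 0.014     ]
```

View pics/gg.png

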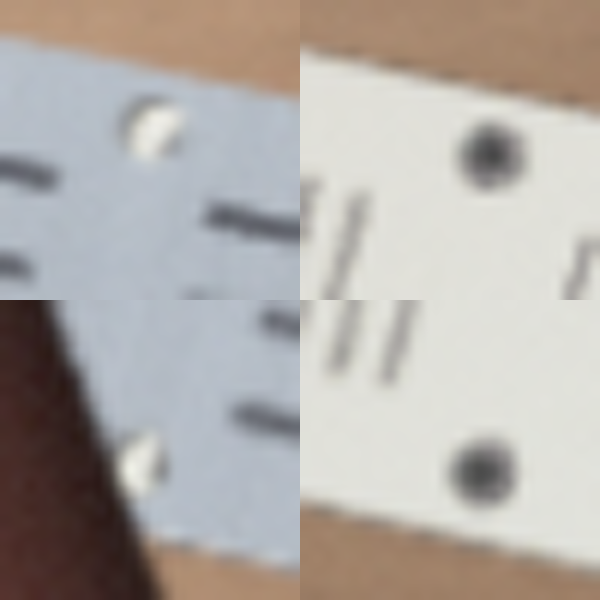

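The left crops show the holes now at (155,130) and (143,465), and the right crops show the pins at (192,155) and (183,473) in the same frame. The tray floor shows through the holes, and the pins are still hidden to the lower right.

```bash
python3 -c "
from h import *
t=pickle.load(open('pics/top0.pkl','rb'))
f=lambda x,y,ox,oy,z:world(t,[ox+(x+.5)/12-.5,oy+(y+.5)/12-.5],z)
for zp in(.02,.025,.03):
  a=f(192,155,185,185,zp);b=f(183,173,170,240,zp);print('pins',zp,a,b,(a+b)/2,np.linalg.norm(a-b),np.degrees(np.arctan2(*(a-b)[1::-1])))
for z in(.0487,.0527):
  a=f(155,130,185,185,z);b=f(141,165,170,240,z);print('holes',z,a,b,(a+b)/2,np.linalg.norm(a-b),np.degrees(np.arctan2(*(a-b)[1::-1])))
c=t['image'][190:206,193:209].mean(2);print(c.astype(int))
"
```

```text
pins 0.02 [0.63869283 0.37566324 0.02      ] [0.46315421 0.41305294 0.02      ] [0.55092352 0.39435809 0.02      ] 0.17947645232900108 -12.024299923702294
pins 0.025 [0.63751046 0.37419616 0.025     ] [0.46264972 0.41144148 0.025     ] [0.55008009 0.39281882 0.025     ] 0.1787833631842026 -12.024299923702287
pins 0.03 [0.63632809 0.37272908 0.03      ] [0.46214524 0.40983001 0.03      ] [0.54923666 0.39127955 0.03      ] 0.17809027403940406 -12.024299923702301
holes 0.0487 [0.63836745 0.37721252 0.0487    ] [0.46209299 0.41452539 0.0487    ] [0.55023022 0.39586896 0.0487    ] 0.18018028645799447 -11.95165626031102
holes 0.0527 [0.63740114 0.37600736 0.0527    ] [0.4616836  0.41320234 0.0527    ] [0.54954237 0.39460485 0.0527    ] 0.17961102223933806 -11.95165626031104
[[131 133 134 133 132 134 134 134 134 134 134 135 133 133 132 132]
 [197 181 166 149 134 134 139 133 134 131 131 131 133 132 134 132]
 [220 217 215 211 203 195 177 159 147 134 135 135 133 132 128 131]
 [221 221 220 220 219 219 217 214 209 202 191 173 153 143 127 132]
 [222 221 221 221 221 220 220 216 216 218 217 217 215 207 193 187]
 [221 221 221 221 221 217 189 159 166 193 214 220 221 220 218 220]
 [221 220 222 221 218 193 145 108 115 143 180 215 220 221 221 221]
 [222 221 220 221 212 162 112  82  83 124 170 212 221 222 222 222]
 [221 222 221 220 210 161 110  87  85 122 159 212 221 221 222 222]
 [221 220 222 222 218 181 137 120 129 140 177 213 221 221 222 221]
 [222 222 222 221 221 209 178 148 167 185 212 220 222 222 220 221]
 [221 221 221 221 221 220 218 216 217 218 220 222 221 221 222 221]
 [220 221 221 222 222 221 221 221 220 221 221 223 222 221 222 222]
 [221 221 222 222 221 221 221 221 221 222 222 221 221 220 222 220]
 [220 221 221 221 222 221 222 222 222 221 221 221 221 222 220 207]
 [222 221 220 221 220 221 221 222 222 221 222 221 221 222 217 175]]
```

Call:
carry_out(motion=[-0.001,0,0.004,0,0,0,255,-0.001,0,0.008,0,0,0,255,-0.001,0,0.011,0,0,0,255,-0.001,0,0.013,0,0,0,255,-0.001,0,0.015,0,0,0,255,-0.001,0,0.017,0,0,0,255,-0.001,0,0.019,0,0,0,255,-0.001,0,0.021,0,0,0,255,-0.001,0,0.021,0,0,0,255,-0.001,0,0.021,0,0,0,255])

```text
t: 9.95
tool_pos: [0.5478, 0.3968, 0.043]
ee_rot: [-0.327, -3.124, 0.0]
wrist_force: [0.3, -0.7, -2.2]
grip_width: 0.0079
finger_force: 79.2
```

Call:
carry_out(motion=[0,0,0.002,0,0,0,255,0,0,0.004,0,0,0,255,0,0,0.006,0,0,0,255,0,0,0.008,0,0,0,255,0,0,0.009,0,0,0,255,0,0,0.01,0,0,0,255,0,0,0.01,0,0,0,255,0,0,0.01,0,0,0,255])

```text
t: 10.62
tool_pos: [0.5478, 0.3968, 0.0331]
ee_rot: [-0.328, -3.124, 0.0]
wrist_force: [0.8, -0.0, -3.2]
grip_width: 0.0077
finger_force: 79.3
```

Call:
carry_out(motion=[0,0,0.001,0,0,0,255,0,0,0.002,0,0,0,255,0,0,0.003,0,0,0,255,0,0,0.004,0,0,0,255,0,0,0.004,0,0,0,255,0,0,0.004,0,0,0,255])

```text
t: 11.12
tool_pos: [0.5481, 0.397, 0.0326]
ee_rot: [0.328, 3.124, 0.002]
wrist_force: [-10.7, -7.0, 23.9]
grip_width: 0.0077
finger_force: 82.7
```

Call:
carry_out(motion=[0,0,-0.003,0,0,0,255,0,0,-0.003,0,0,0,255,0,0,-0.003,0,0,0,0,0,0,-0.003,0,0,0,0,0,0,-0.003,0,0,0,0,0,0,-0.003,0,0,0,0,0,0,-0.003,0,0,0,0,0,0,-0.003,0,0,0,0,0,0,-0.03,0,0,0,0,0,0,-0.07,0,0,0,0,0,0,-0.11,0,0,0,0,0,0,-0.15,0,0,0,0,0,0,-0.19,0,0,0,0,0,0,-0.23,0,0,0,0,0,0,-0.27,0,0,0,0,0,0,-0.31,0,0,0,0,0,0,-0.35,0,0,0,0,0,0,-0.37,0,0,0,0,0,0,-0.37,0,0,0,0,0,0,-0.37,0,0,0,0])

```text
t: 12.78
tool_pos: [0.5484, 0.3969, 0.4004]
ee_rot: [0.328, 3.122, 0.003]
wrist_force: [0.3, 0.1, -0.8]
grip_width: 0.0852
finger_force: 0.0
```

```bash
python3 -c "
from h import *
s=look('scene');t=look('top');pickle.dump((s,t),open('pics/h.pkl','wb'))
a=cv2.resize(s['image'][150:270,200:360],None,fx=5,fy=5,interpolation=2);cv2.imwrite('pics/h.png',a[:,:,::-1])
rows((.50,.1,.42,90),(.45,-.16,.35,90))"
```

```text
t12.88 p [0.5476 0.3967 0.3978] w0.0851 F [-0.   0.3 -0.4] g0
R [[-0.978, 0.207, -0.001], [0.207, 0.978, -0.001], [0.001, -0.001, -1.0]] [-0.95  0.39  0.4   1.04 -0.15  1.73  0.76]
[-0.0149, -0.3002, -0.0218] [-0.001, -0.001, -0.209] rows>=7.2
[-0.02, -0.5648, 0.0485] [-0.001, -0.001, -0.209] rows>=6.6
```

View pics/h.png

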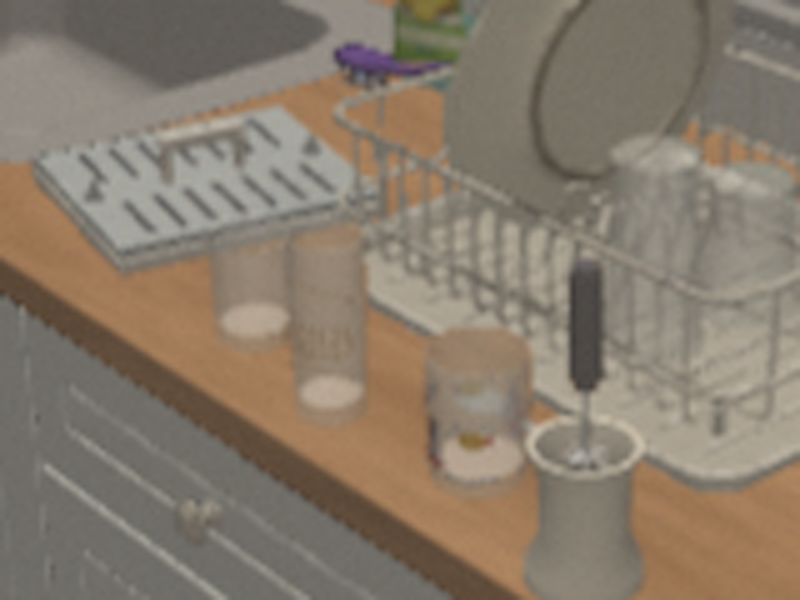

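The plate lies flush with both pins through. The glasses haven't moved, and the brush handle runs from (586,262) to (586,390) in the crop.

```bash
python3 -c "
from h import *
s,t=pickle.load(open('pics/h.pkl','rb'))
def tri(pt,ps):
    U=[cv2.undistortPoints(np.array([[p]],float),f['camera_matrix'],f['distortion'])[0,0] for f,p in((t,pt),(s,ps))]
    X=cv2.triangulatePoints(*[np.column_stack([f['R'],f['t']]) for f in(t,s)],U[0].reshape(2,1),U[1].reshape(2,1));return (X[:3]/X[3]).ravel()
S=lambda x,y:(200+(x+.5)/5-.5,150+(y+.5)/5-.5)
C=lambda x,y:(240+(x+.5)/4-.5,235-90+(y+.5)/4-.5)
print('brush top',tri(C(616,483),S(586,265)))
print('pot mouth',tri(C(592,497),S(585,447)))
for z in(.19,.206):print(world(t,C(616,483),z),world(s,S(586,265),z))
print('handle bottom',world(s,S(587,388),.126))
im=t['image'][240:290,365:415];cv2.imwrite('pics/i.png',cv2.resize(im,(500,500),interpolation=2)[:,:,::-1])
"
```

```text
brush top [ 0.41958237 -0.185811    0.2058709 ]
pot mouth [ 0.41874541 -0.18730363  0.0913046 ]
[ 0.4198136  -0.18759619  0.19      ] [ 0.44235687 -0.16270056  0.19      ]
[ 0.41857178 -0.18498787  0.206     ] [ 0.42066686 -0.18646943  0.206     ]
handle bottom [ 0.42503287 -0.18356717  0.126     ]
```

View pics/i.png

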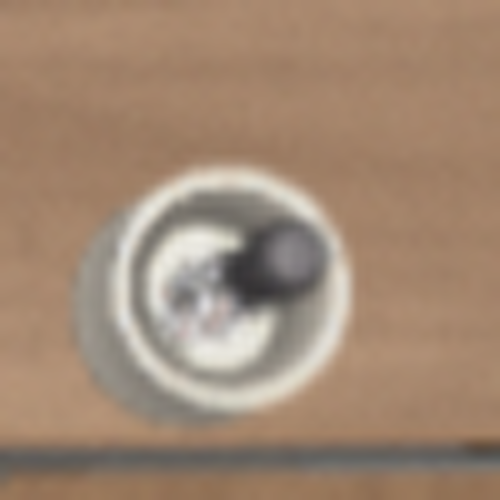

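Call:
carry_out(motion=[-0.015,-0.3,-0.02,0,0,-0.209,0,-0.015,-0.3,-0.02,0,0,-0.209,0,-0.015,-0.3,-0.02,0,0,-0.209,0,-0.015,-0.3,-0.02,0,0,-0.209,0,-0.015,-0.3,-0.02,0,0,-0.209,0,-0.015,-0.3,-0.02,0,0,-0.209,0,-0.015,-0.3,-0.02,0,0,-0.209,0,-0.015,-0.3,-0.02,0,0,-0.209,0,-0.02,-0.565,0.048,0,0,-0.209,0,-0.02,-0.565,0.048,0,0,-0.209,0,-0.02,-0.565,0.048,0,0,-0.209,0,-0.02,-0.565,0.048,0,0,-0.209,0,-0.02,-0.565,0.048,0,0,-0.209,0,-0.02,-0.565,0.048,0,0,-0.209,0,-0.02,-0.565,0.048,0,0,-0.209,0,-0.02,-0.565,0.048,0,0,-0.209,0,-0.02,-0.565,0.048,0,0,-0.209,0])

```text
t: 14.3
tool_pos: [0.4493, -0.161, 0.3499]
ee_rot: [-0.004, -3.14, -0.001]
wrist_force: [-0.2, 1.6, 0.0]
grip_width: 0.0853
finger_force: 0.0
```

Brush upright in the pot: handle top at crop (290,255), pot mouth centred at (233,287).

Call:
carry_out(motion=[0.029,-0.025,0,0,0,0,0,0.029,-0.025,0.04,0,0,0,0,0.029,-0.025,0.08,0,0,0,0,0.029,-0.025,0.12,0,0,0,0,0.029,-0.025,0.15,0,0,0,0,0.029,-0.025,0.18,0,0,0,0,0.029,-0.025,0.198,0,0,0,0,0.029,-0.025,0.198,0,0,0,0,0.029,-0.025,0.198,0,0,0,0,0.029,-0.025,0.198,0,0,0,0])

```text
t: 15.13
tool_pos: [0.4222, -0.1846, 0.1542]
ee_rot: [-0.002, 3.141, -0.001]
wrist_force: [0.2, 0.7, -0.5]
grip_width: 0.0853
finger_force: 0.0
```

Call:
carry_out(motion=[0.001,-0.001,0,0,0,0,255,0.001,-0.001,0,0,0,0,255,0.001,-0.001,0,0,0,0,255,0.001,-0.001,0,0,0,0,255,0.001,-0.001,0,0,0,0,255,0.001,-0.001,0,0,0,0,255,0.001,-0.001,0,0,0,0,255,0.001,-0.001,0,0,0,0,255,0.001,-0.001,0,0,0,0,255,0.001,-0.001,0,0,0,0,255,0.001,-0.001,0,0,0,0,255,0.001,-0.001,-0.02,0,0,0,255,0.001,-0.001,-0.05,0,0,0,255,0.001,-0.001,-0.08,0,0,0,255,0.001,-0.001,-0.11,0,0,0,255,0.001,-0.001,-0.14,0,0,0,255,0.001,-0.001,-0.16,0,0,0,255,0.001,-0.001,-0.17,0,0,0,255,0.001,-0.001,-0.17,0,0,0,255], squeeze=50)

```text
t: 16.72
tool_pos: [0.421, -0.1863, 0.3245]
ee_rot: [-0.0, 3.139, -0.0]
wrist_force: [-0.9, 0.2, -0.6]
grip_width: 0.0181
finger_force: 49.1
```

```bash
python3 -c "
from h import *
st()
s=look('scene');t=look('top');pickle.dump((s,t),open('pics/j.pkl','wb'))
a=cv2.resize(s['image'][120:280,235:375],None,fx=3.6,fy=3.6,interpolation=2);b=cv2.resize(t['image'][200:300,345:425],None,fx=3,fy=3,interpolation=2)
o=np.zeros((576,504+240,3),np.uint8);o[:,:504]=a;o[:300,504:]=b;cv2.imwrite('pics/j.png',o[:,:,::-1])"
```

```text
t16.72 p [ 0.421  -0.1863  0.3245] w0.0181 F [-0.9  0.2 -0.6] g49
R [[-1.0, -0.0, 0.002], [-0.0, 1.0, -0.0], [-0.002, -0.0, -1.0]] [-0.55 -0.2   0.75  1.74  0.13  1.54  1.76]
```

View pics/j.png

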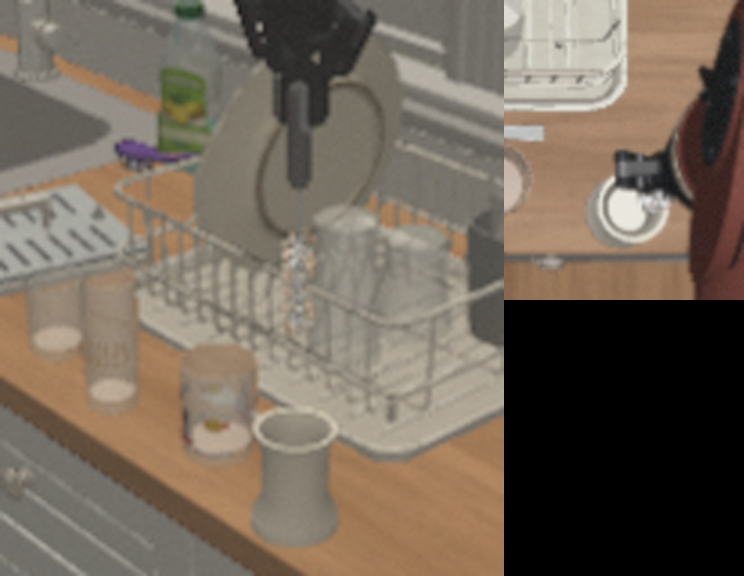

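The brush hangs straight: tip at crop (297,334), handle top at (299,85). Measuring the glasses' pale floor discs by colour in both views.

```bash
cat >> h.py <<'E'
def disc(f,X,r,smax=75):
    "centroid of the pale floor disc near predicted world point X"
    u,v=pix(f,X).round().astype(int); im=f['image'][v-r:v+r+1,u-r:u+r+1]
    hsv=cv2.cvtColor(im,cv2.COLOR_RGB2HSV); m=((hsv[...,1]<smax)&(hsv[...,2]>135)).astype(np.uint8)
    n,l,stt,c=cv2.connectedComponentsWithStats(m); k=1+np.argmax(stt[1:,4]); return c[k]+[u-r,v-r],stt[k].tolist()
E
python3 - <<'E'
from h import *
s,t=pickle.load(open('pics/j.pkl','rb'))
s0=pickle.load(open('pics/h.pkl','rb'))[0]
print('tip pred px',(pix(s,[.421,-.1863,.1763])-[235,120])*3.6,'htop',(pix(s,[.421,-.1863,.3763])-[235,120])*3.6)
t0=pickle.load(open('pics/top0.pkl','rb'))
for n,X in dict(short=(.450,.187,.01),tall=(.428,.069,.01),printed=(.448,-.058,.01)).items():
  for nm,f in(('top',t0),('scene',s0)):
    c,a=disc(f,X,14); print(n,nm,c.round(1),a,world(f,c,.01).round(4))
u,v=pix(t0,(.448,-.058,.01)).astype(int);hs=cv2.cvtColor(t0['image'],cv2.COLOR_RGB2HSV);print(hs[v,u-18:u+18,1],hs[v,u-18:u+18,2])
E
```

```text
tip pred px [294.30251602 331.75541437] htop [296.80362794  85.49098645]
short top [259.8 259.6] [4, 3, 21, 22, 284] [0.4496 0.1858 0.01  ]
short scene [250.1 208.8] [7, 0, 15, 17, 216] [0.4758 0.2232 0.01  ]
tall top [297.9 266.4] [4, 3, 19, 20, 253] [0.43   0.0706 0.01  ]
tall scene [265.8 223. ] [8, 0, 14, 17, 201] [0.4548 0.103  0.01  ]
printed top [342.1 261.2] [3, 4, 25, 21, 358] [ 0.4462 -0.0619  0.01  ]
printed scene [296.5 237.5] [6, 0, 23, 20, 279] [ 0.4709 -0.0374  0.01  ]
[92 91 91 90 93 91 90 91 85 60 55 41 40 40 41 38 38 37 38 38 37 37 35 37
 37 35 36 37 42 53 61 64 75 87 93 91] [149 151 148 150 148 151 153 152 150 152 161 182 186 187 188 187 188 187
 190 187 187 186 187 188 187 187 186 186 182 148 139 140 156 153 150 151]
```

```bash
python3 - <<'E'
from h import *
s0=pickle.load(open('pics/h.pkl','rb'))[0]
t0=pickle.load(open('pics/top0.pkl','rb'))
for n,X in dict(short=(.450,.187,.01),tall=(.428,.069,.01),printed=(.448,-.058,.01)).items():
  for nm,f,k in(('top',t0,48),('scene',s0,48)):
    c,a=disc(f,X,12,k); print(n,nm,c.round(1),a,world(f,c,.01).round(4))
E
```

```text
short top [260.5 260.2] [6, 6, 16, 16, 193] [0.4478 0.1834 0.01  ]
short scene [251. 212.] [13, 9, 1, 1, 1] [0.4639 0.2009 0.01  ]
tall top [299.2 267.9] [7, 6, 14, 14, 149] [0.4256 0.0665 0.01  ]Traceback (most recent call last):
  File "<stdin>", line 6, in <module>
  File "h.py", line 30, in disc
    n,l,stt,c=cv2.connectedComponentsWithStats(m); k=1+np.argmax(stt[1:,4]); return c[k]+[u-r,v-r],stt[k].tolist()
                                                       ~~~~~~~~~^^^^^^^^^^^
    return _wrapfunc(a, 'argmax', axis=axis, out=out, **kwds)
    return bound(*args, **kwds)
ValueError: attempt to get argmax of an empty sequence
```

Call:
carry_out(motion=[-0.002,0.02,0,0,0,0,255,-0.005,0.05,0,0,0,0,255,-0.008,0.09,0,0,0,0,255,-0.012,0.13,0,0,0,0,255,-0.015,0.17,0,0,0,0,255,-0.018,0.21,0,0,0,0,255,-0.02,0.25,0,0,0,0,255,-0.023,0.29,0,0,0,0,255,-0.026,0.33,0,0,0,0,255,-0.028,0.355,0,0,0,0,255,-0.029,0.372,0,0,0,0,255,-0.029,0.372,0,0,0,0,255,-0.029,0.372,0,0,0,0,255,-0.029,0.372,0,0,0,0,255])

```text
t: 17.98
tool_pos: [0.4494, 0.1842, 0.3224]
ee_rot: [-0.003, -3.141, 0.002]
wrist_force: [0.1, -1.2, -1.0]
grip_width: 0.0182
finger_force: 49.1
```

```bash
python3 -c "
from h import *
x=st()['tool_pos']
s=look('scene');pickle.dump(s,open('pics/k.pkl','wb'))
a=cv2.resize(s['image'][110:250,210:310],None,fx=4.2,fy=4.2,interpolation=2);cv2.imwrite('pics/k.png',a[:,:,::-1])
print((pix(s,x-[0,0,.148])-[210,110])*4.2)
for c,h,r in(((.450,.1855),.079,.029),((.428,.068),.129,.026)):
  print([((pix(s,[c[0]+r*np.cos(q),c[1]+r*np.sin(q),h])-[210,110])*4.2).round().tolist() for q in np.radians([0,90,180,270])])
"
```

```text
t17.98 p [0.4494 0.1842 0.3224] w0.0182 F [ 0.1 -1.2 -1. ] g49
R [[-1.0, 0.002, -0.001], [0.002, 1.0, -0.001], [0.001, -0.001, -1.0]] [-0.8  -0.06  0.31  1.68  0.02  1.52  1.07]
[159.32719648 256.01287857]
[[194.0, 354.0], [144.0, 353.0], [135.0, 375.0], [186.0, 376.0]]
[[256.0, 354.0], [208.0, 353.0], [200.0, 374.0], [249.0, 376.0]]
```

View pics/k.png

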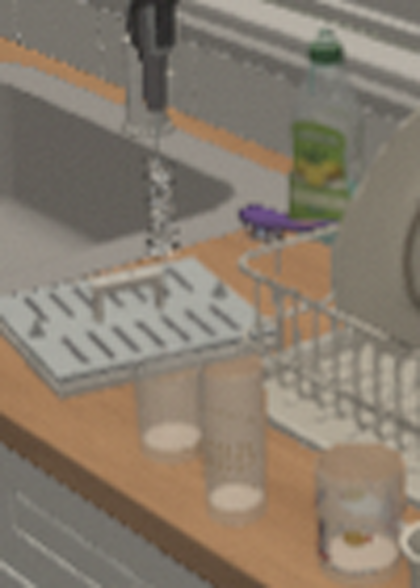

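The tip at (163,252) is above the short glass, which spans columns 136-200; the offset matches the camera bias.

Call:
carry_out(motion=[0,0.001,0.03,0,0,0,255,0,0.001,0.07,0,0,0,255,0,0.001,0.1,0,0,0,255,0,0.001,0.13,0,0,0,255,0,0.001,0.148,0,0,0,255,0,0.001,0.148,0,0,0,255,0,0.001,0.148,0,0,0,255,0,0.001,0.148,0,0,0,255,0,0.001,0.13,0,0,0,255,0,0.001,0.112,0,0,0,255,0,0.001,0.112,0,0,0,255,0,0.001,0.112,0,0,0,255,0,0.001,0.112,0,0,0,255,0,0.001,0.112,0,0,0,255,0,0.001,0.13,0,0,0,255,0,0.001,0.148,0,0,0,255,0,0.001,0.148,0,0,0,255,0,0.001,0.148,0,0,0,255,0,0.001,0.148,0,0,0,255,0,0.001,0.148,0,0,0,255])

```text
t: 19.7
tool_pos: [0.4498, 0.1872, 0.1761]
ee_rot: [-0.0, 3.141, 0.001]
wrist_force: [-0.5, -0.0, -0.8]
grip_width: 0.0184
finger_force: 49.1
```

```bash
python3 -c "
from h import *
s=look('scene');pickle.dump(s,open('pics/l.pkl','wb'))
a=cv2.resize(s['image'][150:280,210:350],None,fx=4,fy=4,interpolation=2);cv2.imwrite('pics/l.png',a[:,:,::-1])
rows((.45,.1855,.32,90),(.4475,-.058,.32,90))
"
```

```text
t19.75 p [0.4497 0.1872 0.1761] w0.0185 F [-0.   0.2 -0.5] g49
R [[-1.0, -0.0, 0.001], [-0.0, 1.0, 0.001], [-0.001, 0.001, -1.0]] [-0.79  0.01  0.31  1.91 -0.    1.22  1.09]
[-0.0004, -0.0016, -0.1439] [0.001, 0.001, 0.0] rows>=3.5
[0.0021, -0.2451, -0.1441] [0.001, 0.001, 0.0] rows>=5.8
```

View pics/l.png

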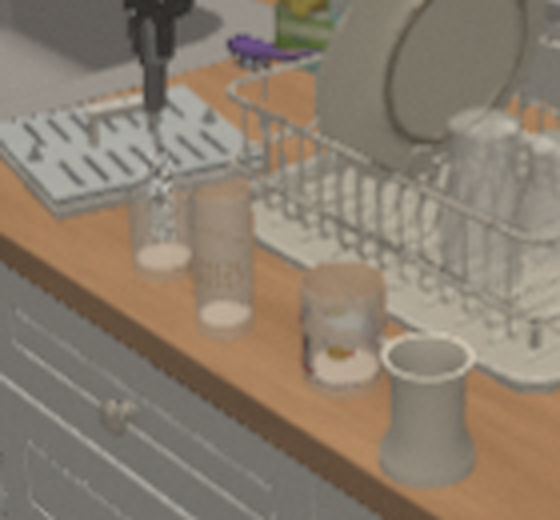

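The brush is inside the short glass near its bottom, and the other glasses haven't moved. That was the 14th and last picture, so I measure numerically from here.

Call:
carry_out(motion=[0,0,-0.03,0,0,0,255,0,0,-0.07,0,0,0,255,0,0,-0.11,0,0,0,255,0,0,-0.135,0,0,0,255,0,-0.01,-0.144,0,0,0,255,0,-0.04,-0.144,0,0,0,255,0.001,-0.08,-0.144,0,0,0,255,0.001,-0.12,-0.144,0,0,0,255,0.001,-0.16,-0.144,0,0,0,255,0.002,-0.2,-0.144,0,0,0,255,0.002,-0.23,-0.144,0,0,0,255,0.002,-0.245,-0.144,0,0,0,255,0.002,-0.245,-0.144,0,0,0,255,0.002,-0.245,-0.144,0,0,0,255,0.002,-0.245,-0.144,0,0,0,255])

```text
t: 21.0
tool_pos: [0.4472, -0.0572, 0.319]
ee_rot: [0.002, -3.141, -0.0]
wrist_force: [0.0, 0.4, -0.6]
grip_width: 0.0181
finger_force: 49.1
```

```bash
cat >> h.py <<'E'
REF={'short':(.450,.1855,.0395),'tall':(.428,.068,.0645),'printed':(.4475,-.058,.045)}
def moved(f,names=('short','tall','printed'),ref='pics/h.pkl'):
    r=pickle.load(open(ref,'rb'))[0]
    for n in names:
        x,y,m=REF[n]; u,v=pix(r,(x,y,.02)).round().astype(int); w=9
        a=r['image'][v-5:v+12,u-w:u+w+1]; b=f['image'][v-25:v+32,u-w-25:u+w+26]
        q=cv2.matchTemplate(b,a,cv2.TM_CCOEFF_NORMED); _,mx,_,loc=cv2.minMaxLoc(q)
        print(n,'same %.2f'%q[20,25],'best %.2f'%mx,'shift px',loc[0]-25,loc[1]-20)
E
python3 -c "
from h import *
x=st()['tool_pos']; s=look('scene'); moved(s)"
```

```text
t21.00 p [ 0.4472 -0.0572  0.319 ] w0.0181 F [ 0.   0.4 -0.6] g49
R [[-1.0, -0.001, -0.0], [-0.001, 1.0, 0.0], [0.0, 0.0, -1.0]] [-0.61 -0.17  0.56  1.76  0.09  1.53  1.51]
short same 1.00 best 1.00 shift px 0 0
tall same 0.99 best 0.99 shift px 0 0
printed same 1.00 best 1.00 shift px 0 0
```

Call:
carry_out(motion=[0,0,0.03,0,0,0,255,0,0,0.07,0,0,0,255,0,0,0.1,0,0,0,255,0,0,0.13,0,0,0,255,0,0,0.146,0,0,0,255,0,0,0.146,0,0,0,255,0,0,0.146,0,0,0,255,0,0,0.146,0,0,0,255,0,0,0.125,0,0,0,255,0,0,0.103,0,0,0,255,0,0,0.103,0,0,0,255,0,0,0.103,0,0,0,255,0,0,0.103,0,0,0,255,0,0,0.103,0,0,0,255,0,0,0.125,0,0,0,255,0,0,0.146,0,0,0,255,0,0,0.146,0,0,0,255,0,0,0.146,0,0,0,255,0,0,0.146,0,0,0,255,0,0,0.146,0,0,0,255])

```text
t: 22.72
tool_pos: [0.4479, -0.0581, 0.1742]
ee_rot: [-0.0, 3.14, 0.0]
wrist_force: [0.3, 0.7, -1.0]
grip_width: 0.0183
finger_force: 49.1
```

```bash
python3 -c "
from h import *
rows((.4475,-.058,.32,90),(.428,.068,.33,90)); s=look('scene'); moved(s)"
```

```text
t22.72 p [ 0.4479 -0.0581  0.1742] w0.0183 F [ 0.3  0.7 -1. ] g49
R [[-1.0, -0.0, 0.001], [-0.0, 1.0, 0.0], [-0.001, 0.0, -1.0]] [-0.6  -0.09  0.61  2.    0.06  1.22  1.55]
[0.0002, 0.0001, -0.1458] [0.0, 0.001, 0.0] rows>=3.5
[0.0197, 0.1261, -0.1558] [0.0, 0.001, 0.0] rows>=3.1
short same 1.00 best 1.00 shift px 0 0
tall same 1.00 best 1.00 shift px 0 0
printed same 0.99 best 0.99 shift px 0 0
```

Call:
carry_out(motion=[0,0,-0.03,0,0,0,255,0,0,-0.07,0,0,0,255,0,0,-0.11,0,0,0,255,0,0,-0.14,0,0,0,255,0.003,0.02,-0.15,0,0,0,255,0.01,0.055,-0.155,0,0,0,255,0.015,0.09,-0.155,0,0,0,255,0.019,0.115,-0.155,0,0,0,255,0.02,0.125,-0.155,0,0,0,255,0.02,0.125,-0.155,0,0,0,255,0.02,0.125,-0.155,0,0,0,255,0.02,0.125,-0.14,0,0,0,255,0.02,0.125,-0.125,0,0,0,255,0.02,0.125,-0.11,0,0,0,255,0.02,0.125,-0.095,0,0,0,255,0.02,0.125,-0.085,0,0,0,255,0.02,0.125,-0.085,0,0,0,255,0.02,0.125,-0.085,0,0,0,255])

```text
t: 24.27
tool_pos: [0.4274, 0.066, 0.2584]
ee_rot: [-0.002, -3.141, 0.0]
wrist_force: [-0.3, 0.3, -0.2]
grip_width: 0.0181
finger_force: 49.1
```

```bash
python3 -c "
from h import *
st(); s=look('scene'); moved(s)"
```

```text
t24.27 p [0.4274 0.066  0.2584] w0.0181 F [-0.3  0.3 -0.2] g49
R [[-1.0, 0.001, -0.0], [0.001, 1.0, -0.0], [0.0, -0.0, -1.0]] [-0.7  -0.17  0.4   1.9   0.07  1.41  1.24]
short same 1.00 best 1.00 shift px 0 0
tall same 1.00 best 1.00 shift px 0 0
printed same 1.00 best 1.00 shift px 0 0
```

Call:
carry_out(motion=[0,0.001,0.02,0,0,0,255,0,0.001,0.045,0,0,0,255,0,0.001,0.07,0,0,0,255,0,0.001,0.084,0,0,0,255,0,0.001,0.084,0,0,0,255,0,0.001,0.084,0,0,0,255,0,0.001,0.084,0,0,0,255,0,0.001,0.06,0,0,0,255,0,0.001,0.035,0,0,0,255,0,0.001,0.018,0,0,0,255,0,0.001,0.018,0,0,0,255,0,0.001,0.018,0,0,0,255,0,0.001,0.018,0,0,0,255,0,0.001,0.04,0,0,0,255,0,0.001,0.065,0,0,0,255,0,0.001,0.084,0,0,0,255,0,0.001,0.084,0,0,0,255,0,0.001,0.084,0,0,0,255,0,0.001,0.084,0,0,0,255,0,0.001,0.084,0,0,0,255])

```text
t: 25.98
tool_pos: [0.428, 0.0681, 0.1753]
ee_rot: [-0.0, 3.14, 0.001]
wrist_force: [-0.1, 0.8, -1.3]
grip_width: 0.0182
finger_force: 49.1
```

```bash
python3 -c "
from h import *
rows((.428,.067,.33,90),(.43,-.18,.33,90),(.419,-.1865,.33,90)); s=look('scene'); moved(s)"
```

```text
t25.98 p [0.428  0.0681 0.1753] w0.0182 F [-0.1  0.8 -1.3] g49
R [[-1.0, -0.0, 0.002], [-0.0, 1.0, 0.001], [-0.002, 0.001, -1.0]] [-0.7  -0.12  0.41  2.03  0.05  1.22  1.26]
[-0.0002, -0.001, -0.1547] [0.001, 0.002, 0.0] rows>=3.7
[-0.0022, -0.248, -0.1548] [0.001, 0.002, 0.0] rows>=5.9
[0.0088, -0.2545, -0.1548] [0.001, 0.002, 0.0] rows>=0.3
short same 1.00 best 1.00 shift px 0 0
tall same 0.96 best 0.96 shift px 0 0
printed same 1.00 best 1.00 shift px 0 0
```

Call:
carry_out(motion=[0,0,-0.03,0,0,0,255,0,0,-0.07,0,0,0,255,0,0,-0.11,0,0,0,255,0,0,-0.14,0,0,0,255,0,-0.01,-0.153,0,0,0,255,0.001,-0.04,-0.155,0,0,0,255,0.002,-0.08,-0.155,0,0,0,255,0.004,-0.12,-0.155,0,0,0,255,0.005,-0.16,-0.155,0,0,0,255,0.006,-0.2,-0.155,0,0,0,255,0.007,-0.23,-0.155,0,0,0,255,0.008,-0.25,-0.155,0,0,0,255,0.008,-0.2545,-0.155,0,0,0,255,0.008,-0.2545,-0.155,0,0,0,255,0.008,-0.2545,-0.155,0,0,0,255])

```text
t: 27.28
tool_pos: [0.4196, -0.1857, 0.3295]
ee_rot: [-0.001, 3.141, 0.001]
wrist_force: [0.3, 0.3, -1.1]
grip_width: 0.0183
finger_force: 49.1
```

```bash
python3 -c "
from h import *
rows((.420,-.1865,.156,90))"
```

```text
t27.28 p [ 0.4196 -0.1857  0.3295] w0.0183 F [ 0.3  0.3 -1.1] g49
R [[-1.0, -0.001, 0.001], [-0.001, 1.0, 0.0], [-0.001, 0.0, -1.0]] [-0.55 -0.2   0.75  1.73  0.14  1.55  1.76]
[-0.0003, -0.0009, 0.1735] [0.0, 0.001, 0.001] rows>=4.2
```

Call:
carry_out(motion=[0,-0.001,0.03,0,0,0,255,0,-0.001,0.06,0,0,0,255,0,-0.001,0.09,0,0,0,255,0,-0.001,0.12,0,0,0,255,0,-0.001,0.145,0,0,0,255,0,-0.001,0.16,0,0,0,255,0,-0.001,0.168,0,0,0,255,0,-0.001,0.172,0,0,0,255,0,-0.001,0.174,0,0,0,255,0,-0.001,0.175,0,0,0,255,0,-0.001,0.175,0,0,0,255,0,-0.001,0.175,0,0,0,255])

```text
t: 28.28
tool_pos: [0.4198, -0.1876, 0.1549]
ee_rot: [-0.0, 3.14, -0.0]
wrist_force: [-0.9, 0.1, -1.1]
grip_width: 0.0182
finger_force: 49.2
```

Call:
carry_out(motion=[0,0,0.001,0,0,0,255,0,0,0.001,0,0,0,0,0,0,0.001,0,0,0,0,0,0,0.001,0,0,0,0,0,0,0.001,0,0,0,0,0,0,0.001,0,0,0,0,0,0,0.001,0,0,0,0,0,0,0.001,0,0,0,0,0,0,-0.03,0,0,0,0,0,0,-0.07,0,0,0,0,0,0,-0.11,0,0,0,0,0,0,-0.15,0,0,0,0,0,0,-0.17,0,0,0,0,0,0,-0.17,0,0,0,0,0,0,-0.17,0,0,0,0])

```text
t: 29.53
tool_pos: [0.4199, -0.1877, 0.325]
ee_rot: [-0.0, 3.139, 0.0]
wrist_force: [0.0, 1.0, -0.9]
grip_width: 0.0854
finger_force: 0.0
```

```bash
python3 -c "
from h import *
x=rows((.45,.0,.35,90),(.45,.1855,.25,90)); s=look('scene'); moved(s)
r=pickle.load(open('pics/h.pkl','rb'))[0]
# handle column: dark pixels in scene near brush
for f in(r,s):
  im=f['image'][200:232,300:335].astype(int); m=(im.max(2)<95); ys,xs=np.nonzero(m); print('handle dark',m.sum(), [(y+200,xs[ys==y].mean().round(1)+300) for y in sorted(set(ys))[::6]])
"
```

```text
t29.53 p [ 0.4199 -0.1877  0.325 ] w0.0854 F [ 0.   1.  -0.9] g0
R [[-1.0, -0.0, 0.002], [-0.0, 1.0, 0.0], [-0.002, 0.0, -1.0]] [-0.56 -0.2   0.76  1.74  0.14  1.54  1.76]
[-0.0302, 0.1877, -0.0249] [0.0, 0.002, 0.0] rows>=4.6
[-0.0301, 0.3732, 0.0751] [0.0, 0.002, 0.0] rows>=5.1
short same 1.00 best 1.00 shift px 0 0
tall same 1.00 best 1.00 shift px 0 0
printed same 1.00 best 1.00 shift px 0 0
handle dark 140 [(np.int64(204), np.float64(317.0)), (np.int64(210), np.float64(316.5)), (np.int64(216), np.float64(316.5)), (np.int64(222), np.float64(316.5))]
handle dark 148 [(np.int64(204), np.float64(317.0)), (np.int64(210), np.float64(316.5)), (np.int64(216), np.float64(317.0)), (np.int64(222), np.float64(316.5)), (np.int64(228), np.float64(317.0))]
```

```bash
python3 -c "
from h import *
rows((.45,.1855,.25,-12),(.45,.1855,.15,-12))"
```

```text
t29.58 p [ 0.4193 -0.1875  0.3238] w0.0851 F [ 0.7  0.5 -0.8] g0
R [[-1.0, -0.0, 0.0], [-0.0, 1.0, 0.0], [-0.0, 0.0, -1.0]] [-0.56 -0.2   0.76  1.74  0.14  1.54  1.76]
[-0.0308, 0.373, 0.0739] [0.0, -0.0, 1.78] rows>=14.2
[-0.0308, 0.373, 0.1739] [0.0, -0.0, 1.78] rows>=2.4
```

Call:
carry_out(motion=[-0.031,0.373,0.05,0,0,1.78,0,-0.031,0.373,0.05,0,0,1.78,0,-0.031,0.373,0.05,0,0,1.78,0,-0.031,0.373,0.05,0,0,1.78,0,-0.031,0.373,0.05,0,0,1.78,0,-0.031,0.373,0.05,0,0,1.78,0,-0.031,0.373,0.05,0,0,1.78,0,-0.031,0.373,0.05,0,0,1.78,0,-0.031,0.373,0.05,0,0,1.78,0,-0.031,0.373,0.05,0,0,1.78,0,-0.031,0.373,0.05,0,0,1.78,0,-0.031,0.373,0.05,0,0,1.78,0,-0.031,0.373,0.05,0,0,1.78,0,-0.031,0.373,0.05,0,0,1.78,0,-0.031,0.373,0.05,0,0,1.78,0,-0.031,0.373,0.06,0,0,1.78,0,-0.031,0.373,0.1,0,0,1.78,0,-0.031,0.373,0.14,0,0,1.78,0,-0.031,0.373,0.14,0,0,1.78,0,-0.031,0.373,0.14,0,0,1.78,0])

```text
t: 31.25
tool_pos: [0.4484, 0.1844, 0.182]
ee_rot: [-2.438, -1.98, 0.009]
wrist_force: [-0.9, 0.3, 1.0]
grip_width: 0.0854
finger_force: 0.0
```

```bash
python3 -c "
from h import *
rows((.45,.1855,.028,-12)); s=look('scene'); moved(s)"
```

```text
t31.25 p [0.4484 0.1844 0.182 ] w0.0854 F [-0.9  0.3  1. ] g0
R [[0.205, 0.979, -0.005], [0.979, -0.205, -0.003], [-0.004, -0.004, -1.0]] [-0.68  0.01  0.2   1.9  -0.    1.24 -0.69]
[0.002, 0.0019, 0.154] [-0.004, 0.004, 0.003] rows>=3.7
short same 1.00 best 1.00 shift px 0 0
tall same 1.00 best 1.00 shift px 0 0
printed same 1.00 best 1.00 shift px 0 0
```

Call:
carry_out(motion=[0.002,0.001,0.04,0,0,0,0,0.002,0.001,0.08,0,0,0,0,0.002,0.001,0.12,0,0,0,0,0.002,0.001,0.145,0,0,0,0,0.002,0.001,0.154,0,0,0,0,0.002,0.001,0.154,0,0,0,0,0.002,0.001,0.154,0,0,0,0,0.002,0.001,0.154,0,0,0,255,0.002,0.001,0.154,0,0,0,255,0.002,0.001,0.154,0,0,0,255,0.002,0.001,0.154,0,0,0,255,0.002,0.001,0.154,0,0,0,255,0.002,0.001,0.154,0,0,0,255,0.002,0.001,0.154,0,0,0,255,0.002,0.001,0.154,0,0,0,255], squeeze=35)

```text
t: 32.55
tool_pos: [0.4528, 0.1882, 0.0322]
ee_rot: [-2.441, -1.978, -0.005]
wrist_force: [-2.3, -0.5, 10.2]
grip_width: 0.0561
finger_force: 35.3
```

```bash
python3 -c "
from h import *
p=st()['tool_pos']; x,y=.6151,.4336
rows((p[0],p[1],.25,-12),(x,y,.25,-12),(x,y,p[2]+.024,-12))"
```

```text
t32.55 p [0.4528 0.1882 0.0322] w0.0561 F [-2.3 -0.5 10.2] g35
R [[0.207, 0.978, 0.002], [0.978, -0.207, 0.002], [0.002, 0.002, -1.0]] [-0.66  0.19  0.2   2.05 -0.05  0.9  -0.65]
t32.55 p [0.4528 0.1882 0.0322] w0.0561 F [-2.3 -0.5 10.2] g35
R [[0.207, 0.978, 0.002], [0.978, -0.207, 0.002], [0.002, 0.002, -1.0]] [-0.66  0.19  0.2   2.05 -0.05  0.9  -0.65]
[0.0005, 0.0004, -0.2178] [0.002, -0.002, 0.001] rows>=5.2
[0.2743, 0.1084, -0.2169] [0.002, -0.002, 0.001] rows>=7.1
[0.2738, 0.108, -0.0231] [0.002, -0.002, 0.001] rows>=4.6
```

Call:
carry_out(motion=[0,0,-0.02,0,0,0,255,0,0,-0.05,0,0,0,255,0,0,-0.09,0,0,0,255,0,0,-0.13,0,0,0,255,0,0,-0.17,0,0,0,255,0.015,0.006,-0.2,0,0,0,255,0.045,0.018,-0.21,0,0,0,255,0.08,0.032,-0.21,0,0,0,255,0.115,0.045,-0.21,0,0,0,255,0.15,0.059,-0.21,0,0,0,255,0.185,0.073,-0.21,0,0,0,255,0.22,0.087,-0.21,0,0,0,255,0.25,0.099,-0.2,0,0,0,255,0.268,0.106,-0.17,0,0,0,255,0.274,0.108,-0.13,0,0,0,255,0.274,0.108,-0.1,0,0,0,255,0.274,0.108,-0.07,0,0,0,255,0.274,0.108,-0.05,0,0,0,255,0.274,0.108,-0.05,0,0,0,255,0.274,0.108,-0.05,0,0,0,255])

```text
t: 34.22
tool_pos: [0.6136, 0.4325, 0.0799]
ee_rot: [2.441, 1.978, -0.003]
wrist_force: [0.1, -0.1, -1.5]
grip_width: 0.0564
finger_force: 38.8
```

```bash
python3 -c "
from h import *
rows((.6151,.4336,.056,-12)); s=look('scene'); moved(s,('tall','printed'))"
```

```text
t34.22 p [0.6136 0.4325 0.0799] w0.0564 F [ 0.1 -0.1 -1.5] g39
R [[0.207, 0.978, -0.001], [0.978, -0.207, -0.001], [-0.001, -0.001, -1.0]] [-0.77  0.62  0.14  1.32 -0.09  1.2  -0.83]
[0.0014, 0.0012, 0.0239] [-0.001, 0.001, 0.0] rows>=0.6
tall same 1.00 best 1.00 shift px 0 0
printed same 1.00 best 1.00 shift px 0 0
```

Call:
carry_out(motion=[0,0,0.008,0,0,0,255,0,0,0.015,0,0,0,255,0,0,0.02,0,0,0,255,0,0,0.023,0,0,0,255,0,0,0.025,0,0,0,255,0,0,0.026,0,0,0,255,0,0,0.026,0,0,0,255,0,0,0.026,0,0,0,255])

```text
t: 34.93
tool_pos: [0.6142, 0.433, 0.0546]
ee_rot: [-2.441, -1.978, -0.001]
wrist_force: [-1.0, -0.1, 2.0]
grip_width: 0.056
finger_force: 39.2
```

Touching down (small upward force). Release and rise.

Call:
carry_out(motion=[0,0,0.001,0,0,0,255,0,0,0.001,0,0,0,150,0,0,0.001,0,0,0,100,0,0,0.001,0,0,0,0,0,0,0.001,0,0,0,0,0,0,0.001,0,0,0,0,0,0,0.001,0,0,0,0,0,0,0.001,0,0,0,0,0,0,-0.02,0,0,0,0,0,0,-0.05,0,0,0,0,0,0,-0.09,0,0,0,0,0,0,-0.13,0,0,0,0,0,0,-0.17,0,0,0,0,0,0,-0.2,0,0,0,0,0,0,-0.23,0,0,0,0,0,0,-0.23,0,0,0,0,0,0,-0.23,0,0,0,0])

```text
t: 36.35
tool_pos: [0.615, 0.4332, 0.2866]
ee_rot: [2.441, 1.977, 0.007]
wrist_force: [-0.6, 0.5, -0.3]
grip_width: 0.0855
finger_force: 0.0
```

```bash
python3 -c "
from h import *
rows((.45,.20,.30,-12),(.428,.068,.27,-12),(.428,.068,.20,-12)); s=look('scene'); moved(s,('tall','printed'))"
```

```text
t36.35 p [0.615  0.4332 0.2866] w0.0855 F [-0.6  0.5 -0.3] g0
R [[0.208, 0.978, 0.003], [0.978, -0.208, 0.003], [0.003, 0.003, -1.0]] [-0.77  0.54  0.17  1.03 -0.08  1.57 -0.83]
[-0.2624, -0.1129, -0.0145] [0.003, -0.003, 0.0] rows>=6.9
[-0.3962, -0.1071, 0.0151] [0.003, -0.003, 0.0] rows>=3.3
[-0.3964, -0.1073, 0.0851] [0.003, -0.003, 0.0] rows>=1.7
tall same 1.00 best 1.00 shift px 0 0
printed same 1.00 best 1.00 shift px 0 0
```

Call:
carry_out(motion=[-0.262,-0.113,-0.014,0,0,0,0,-0.262,-0.113,-0.014,0,0,0,0,-0.262,-0.113,-0.014,0,0,0,0,-0.262,-0.113,-0.014,0,0,0,0,-0.262,-0.113,-0.014,0,0,0,0,-0.262,-0.113,-0.014,0,0,0,0,-0.262,-0.113,-0.014,0,0,0,0,-0.396,-0.107,0.015,0,0,0,0,-0.396,-0.107,0.015,0,0,0,0,-0.396,-0.107,0.015,0,0,0,0,-0.396,-0.107,0.015,0,0,0,0,-0.396,-0.107,0.05,0,0,0,0,-0.396,-0.107,0.085,0,0,0,0,-0.396,-0.107,0.085,0,0,0,0,-0.396,-0.107,0.085,0,0,0,0])

```text
t: 37.65
tool_pos: [0.4257, 0.0673, 0.1977]
ee_rot: [-2.44, -1.977, 0.007]
wrist_force: [0.5, 0.6, 1.1]
grip_width: 0.0855
finger_force: 0.0
```

```bash
python3 -c "
from h import *
rows((.428,.067,.073,-12)); s=look('scene'); moved(s,('tall','printed'))"
```

```text
t37.65 p [0.4257 0.0673 0.1977] w0.0855 F [0.5 0.6 1.1] g0
R [[0.207, 0.978, -0.004], [0.978, -0.207, -0.002], [-0.003, -0.004, -1.0]] [-0.6  -0.13  0.31  1.99  0.04  1.28 -0.51]
[0.0006, 0.0028, 0.1247] [-0.004, 0.003, 0.001] rows>=3.0
tall same 1.00 best 1.00 shift px 0 0
printed same 1.00 best 1.00 shift px 0 0
```

Call:
carry_out(motion=[0,0.002,0.03,0,0,0,0,0,0.002,0.065,0,0,0,0,0,0.002,0.1,0,0,0,0,0,0.002,0.12,0,0,0,0,0,0.002,0.125,0,0,0,0,0,0.002,0.125,0,0,0,0,0,0.002,0.125,0,0,0,0,0,0.002,0.125,0,0,0,255,0,0.002,0.125,0,0,0,255,0,0.002,0.125,0,0,0,255,0,0.002,0.125,0,0,0,255,0,0.002,0.125,0,0,0,255,0,0.002,0.125,0,0,0,255,0,0.002,0.125,0,0,0,255,0,0.002,0.125,0,0,0,255], squeeze=35)

```text
t: 38.95
tool_pos: [0.4299, 0.0677, 0.0755]
ee_rot: [2.441, 1.978, 0.003]
wrist_force: [-3.9, 0.7, 9.4]
grip_width: 0.0497
finger_force: 34.9
```

```bash
python3 -c "
from h import *
p=st()['tool_pos']; x,y=.5075,.4562
rows((p[0],p[1],.27,-12),(.44,.25,.29,-12),(x,y,.28,-12),(x,y,p[2]+.045,-12))"
```

```text
t38.95 p [0.4299 0.0677 0.0755] w0.0497 F [-3.9  0.7  9.4] g35
R [[0.207, 0.978, 0.001], [0.978, -0.207, 0.001], [0.001, 0.001, -1.0]] [-0.59  0.01  0.34  2.14 -0.    0.99 -0.46]
t38.95 p [0.4299 0.0677 0.0755] w0.0497 F [-3.9  0.7  9.4] g35
R [[0.207, 0.978, 0.001], [0.978, -0.207, 0.001], [0.001, 0.001, -1.0]] [-0.59  0.01  0.34  2.14 -0.    0.99 -0.46]
[0.0003, 0.0002, -0.1945] [0.001, -0.001, 0.0] rows>=4.7
[0.1807, -0.0277, -0.2143] [0.001, -0.001, 0.0] rows>=4.4
[0.3964, -0.0045, -0.204] [0.001, -0.001, 0.0] rows>=5.2
[0.3962, -0.0047, -0.0445] [0.001, -0.001, 0.0] rows>=3.8
```

Call:
carry_out(motion=[0,0,-0.02,0,0,0,255,0,0,-0.05,0,0,0,255,0,0,-0.09,0,0,0,255,0,0,-0.13,0,0,0,255,0,0,-0.17,0,0,0,255,0.02,-0.003,-0.2,0,0,0,255,0.055,-0.008,-0.21,0,0,0,255,0.09,-0.014,-0.21,0,0,0,255,0.125,-0.02,-0.21,0,0,0,255,0.16,-0.025,-0.21,0,0,0,255,0.195,-0.026,-0.21,0,0,0,255,0.23,-0.022,-0.21,0,0,0,255,0.265,-0.018,-0.21,0,0,0,255,0.3,-0.014,-0.21,0,0,0,255,0.335,-0.01,-0.21,0,0,0,255,0.37,-0.007,-0.2,0,0,0,255,0.39,-0.005,-0.18,0,0,0,255,0.396,-0.005,-0.15,0,0,0,255,0.396,-0.005,-0.13,0,0,0,255,0.396,-0.005,-0.13,0,0,0,255])

```text
t: 40.62
tool_pos: [0.5043, 0.4545, 0.1983]
ee_rot: [2.439, 1.978, -0.014]
wrist_force: [-0.5, -0.1, -3.4]
grip_width: 0.0493
finger_force: 37.8
```

```bash
python3 -c "
from h import *
rows((.5075,.4562,.0975,-12)); s=look('scene'); moved(s,('printed',))"
```

```text
t40.62 p [0.5043 0.4545 0.1983] w0.0493 F [-0.5 -0.1 -3.4] g38
R [[0.206, 0.978, -0.006], [0.978, -0.206, -0.006], [-0.007, -0.005, -1.0]] [-0.86  0.4   0.08  1.39 -0.03  1.35 -0.98]
[0.0031, 0.0032, 0.1008] [-0.005, 0.007, 0.001] rows>=2.4
printed same 1.00 best 1.00 shift px 0 0
```

Call:
carry_out(motion=[0.002,0.001,0.025,0,0,0,255,0.002,0.001,0.05,0,0,0,255,0.002,0.001,0.07,0,0,0,255,0.002,0.001,0.082,0,0,0,255,0.002,0.001,0.09,0,0,0,255,0.002,0.001,0.094,0,0,0,255,0.002,0.001,0.097,0,0,0,255,0.002,0.001,0.097,0,0,0,255,0.002,0.001,0.097,0,0,0,255])

```text
t: 41.42
tool_pos: [0.5084, 0.4578, 0.1083]
ee_rot: [-2.441, -1.977, -0.002]
wrist_force: [1.0, 0.4, -1.1]
grip_width: 0.0494
finger_force: 37.8
```

Call:
carry_out(motion=[0,0,0.004,0,0,0,255,0,0,0.007,0,0,0,255,0,0,0.009,0,0,0,255,0,0,0.01,0,0,0,255,0,0,0.011,0,0,0,255,0,0,0.011,0,0,0,255,0,0,0.011,0,0,0,255])

```text
t: 42.0
tool_pos: [0.5081, 0.4582, 0.0976]
ee_rot: [-2.44, -1.978, -0.003]
wrist_force: [-3.0, -1.8, 7.7]
grip_width: 0.0493
finger_force: 38.8
```

Call:
carry_out(motion=[0,0,-0.001,0,0,0,255,0,0,-0.001,0,0,0,150,0,0,-0.001,0,0,0,100,0,0,-0.001,0,0,0,0,0,0,-0.001,0,0,0,0,0,0,-0.001,0,0,0,0,0,0,-0.001,0,0,0,0,0,0,-0.001,0,0,0,0,0,0,-0.02,0,0,0,0,0,0,-0.05,0,0,0,0,0,0,-0.09,0,0,0,0,0,0,-0.13,0,0,0,0,0,0,-0.17,0,0,0,0,0,0,-0.2,0,0,0,0,0,0,-0.2,0,0,0,0,0,0,-0.2,0,0,0,0])

```text
t: 43.33
tool_pos: [0.5087, 0.458, 0.2988]
ee_rot: [-2.441, -1.977, -0.007]
wrist_force: [-0.4, 0.3, -1.4]
grip_width: 0.0855
finger_force: 0.0
```

```bash
python3 -c "
from h import *
rows((.44,.25,.30,-12),(.4475,-.058,.25,-12),(.4475,-.058,.16,-12)); s=look('scene'); moved(s,('printed',))"
```

```text
t43.33 p [0.5087 0.458  0.2988] w0.0855 F [-0.4  0.3 -1.4] g0
R [[0.208, 0.978, 0.003], [0.978, -0.208, 0.003], [0.004, 0.002, -1.0]] [-0.86  0.38  0.09  1.23 -0.03  1.53 -0.98]
[-0.2177, -0.024, -0.0021] [0.002, -0.004, 0.0] rows>=5.3
[-0.5177, 0.0472, 0.047] [0.002, -0.004, 0.0] rows>=7.5
[-0.518, 0.047, 0.137] [0.002, -0.004, 0.0] rows>=2.2
printed same 1.00 best 1.00 shift px 0 0
```

Call:
carry_out(motion=[-0.218,-0.024,-0.002,0,0,0,0,-0.218,-0.024,-0.002,0,0,0,0,-0.218,-0.024,-0.002,0,0,0,0,-0.218,-0.024,-0.002,0,0,0,0,-0.218,-0.024,-0.002,0,0,0,0,-0.218,-0.024,-0.002,0,0,0,0,-0.518,0.047,0.045,0,0,0,0,-0.518,0.047,0.045,0,0,0,0,-0.518,0.047,0.045,0,0,0,0,-0.518,0.047,0.045,0,0,0,0,-0.518,0.047,0.045,0,0,0,0,-0.518,0.047,0.045,0,0,0,0,-0.518,0.047,0.045,0,0,0,0,-0.518,0.047,0.045,0,0,0,0,-0.518,0.047,0.06,0,0,0,0,-0.518,0.047,0.1,0,0,0,0,-0.518,0.047,0.13,0,0,0,0,-0.518,0.047,0.13,0,0,0,0,-0.518,0.047,0.13,0,0,0,0])

```text
t: 44.97
tool_pos: [0.4448, -0.0591, 0.1649]
ee_rot: [-2.44, -1.976, 0.006]
wrist_force: [0.1, -0.2, 0.5]
grip_width: 0.0855
finger_force: 0.0
```

```bash
python3 -c "
from h import *
rows((.4475,-.058,.036,-12)); s=look('scene'); moved(s,('printed',))"
```

```text
t44.97 p [ 0.4448 -0.0591  0.1649] w0.0855 F [ 0.1 -0.2  0.5] g0
R [[0.208, 0.978, -0.004], [0.978, -0.208, -0.001], [-0.002, -0.004, -1.0]] [-0.48 -0.07  0.49  2.01  0.04  1.2  -0.21]
[0.0019, 0.003, 0.1289] [-0.004, 0.002, 0.0] rows>=3.1
printed same 1.00 best 1.00 shift px 0 0
```

Call:
carry_out(motion=[0.001,0.002,0.03,0,0,0,0,0.001,0.002,0.06,0,0,0,0,0.001,0.002,0.09,0,0,0,0,0.001,0.002,0.115,0,0,0,0,0.001,0.002,0.127,0,0,0,0,0.001,0.002,0.127,0,0,0,0,0.001,0.002,0.127,0,0,0,0,0.001,0.002,0.127,0,0,0,255,0.001,0.002,0.127,0,0,0,255,0.001,0.002,0.127,0,0,0,255,0.001,0.002,0.127,0,0,0,255,0.001,0.002,0.127,0,0,0,255,0.001,0.002,0.127,0,0,0,255,0.001,0.002,0.127,0,0,0,255,0.001,0.002,0.127,0,0,0,255], squeeze=35)

```text
t: 46.27
tool_pos: [0.45, -0.0583, 0.0412]
ee_rot: [2.44, 1.977, 0.005]
wrist_force: [-4.1, -0.0, 11.4]
grip_width: 0.0641
finger_force: 35.9
```

```bash
python3 -c "
from h import *
p=st()['tool_pos']; x,y=.4869,.3584
rows((p[0],p[1],.25,-12),(.445,.15,.25,-12),(x,y,.25,-12),(x,y,p[2]+.045,-12))"
```

```text
t46.27 p [ 0.45   -0.0583  0.0412] w0.0641 F [-4.1 -0.  11.4] g36
R [[0.207, 0.978, 0.003], [0.978, -0.207, 0.001], [0.002, 0.003, -1.0]] [-0.46  0.1   0.52  2.14 -0.07  0.91 -0.11]
t46.27 p [ 0.45   -0.0583  0.0412] w0.0641 F [-4.1 -0.  11.4] g36
R [[0.207, 0.978, 0.003], [0.978, -0.207, 0.001], [0.002, 0.003, -1.0]] [-0.46  0.1   0.52  2.14 -0.07  0.91 -0.11]
[0.0003, 0.0005, -0.2088] [0.003, -0.002, 0.0] rows>=5.0
[0.203, -0.0476, -0.2086] [0.003, -0.002, 0.0] rows>=5.0
[0.4156, -0.0498, -0.2082] [0.003, -0.002, 0.0] rows>=5.1
[0.4153, -0.0502, -0.0444] [0.003, -0.002, 0.0] rows>=3.9
```

Call:
carry_out(motion=[0,0,-0.02,0,0,0,255,0,0,-0.05,0,0,0,255,0,0,-0.09,0,0,0,255,0,0,-0.13,0,0,0,255,0,0,-0.17,0,0,0,255,0.02,-0.005,-0.2,0,0,0,255,0.055,-0.013,-0.21,0,0,0,255,0.09,-0.021,-0.21,0,0,0,255,0.125,-0.03,-0.21,0,0,0,255,0.16,-0.038,-0.21,0,0,0,255,0.195,-0.046,-0.21,0,0,0,255,0.23,-0.048,-0.21,0,0,0,255,0.265,-0.049,-0.21,0,0,0,255,0.3,-0.05,-0.21,0,0,0,255,0.335,-0.05,-0.21,0,0,0,255,0.37,-0.05,-0.21,0,0,0,255,0.4,-0.05,-0.2,0,0,0,255,0.413,-0.05,-0.18,0,0,0,255,0.415,-0.05,-0.15,0,0,0,255,0.415,-0.05,-0.15,0,0,0,255])

```text
t: 47.93
tool_pos: [0.4832, 0.3574, 0.1842]
ee_rot: [2.439, 1.98, -0.012]
wrist_force: [-0.8, -0.9, -3.1]
grip_width: 0.0642
finger_force: 40.8
```

```bash
python3 -c "
from h import *
rows((.4869,.3584,.0635,-12))"
```

```text
t47.93 p [0.4832 0.3574 0.1842] w0.0642 F [-0.8 -0.9 -3.1] g41
R [[0.205, 0.979, -0.006], [0.979, -0.206, -0.005], [-0.006, -0.004, -1.0]] [-0.82  0.25  0.13  1.62 -0.03  1.27 -0.89]
[0.0024, 0.004, 0.1207] [-0.004, 0.006, 0.002] rows>=2.9
```

Call:
carry_out(motion=[0.001,0.001,0.03,0,0,0,255,0.001,0.001,0.06,0,0,0,255,0.001,0.001,0.085,0,0,0,255,0.001,0.001,0.1,0,0,0,255,0.001,0.001,0.108,0,0,0,255,0.001,0.001,0.114,0,0,0,255,0.001,0.001,0.114,0,0,0,255,0.001,0.001,0.114,0,0,0,255,0.001,0.001,0.114,0,0,0,255])

```text
t: 48.68
tool_pos: [0.4878, 0.3591, 0.0768]
ee_rot: [-2.441, -1.977, -0.004]
wrist_force: [-0.5, 0.5, -2.1]
grip_width: 0.0644
finger_force: 40.8
```

Need to reach about 0.063.

Call:
carry_out(motion=[0,0,0.004,0,0,0,255,0,0,0.007,0,0,0,255,0,0,0.009,0,0,0,255,0,0,0.011,0,0,0,255,0,0,0.012,0,0,0,255,0,0,0.013,0,0,0,255,0,0,0.0135,0,0,0,255,0,0,0.0135,0,0,0,255])

```text
t: 49.35
tool_pos: [0.4871, 0.3595, 0.0634]
ee_rot: [-2.44, -1.977, -0.002]
wrist_force: [-5.3, -2.2, 12.7]
grip_width: 0.0643
finger_force: 42.1
```

Call:
carry_out(motion=[0,0,-0.002,0,0,0,255,0,0,-0.002,0,0,0,150,0,0,-0.002,0,0,0,100,0,0,-0.002,0,0,0,0,0,0,-0.002,0,0,0,0,0,0,-0.002,0,0,0,0,0,0,-0.002,0,0,0,0,0,0,-0.002,0,0,0,0,0,0,-0.02,0,0,0,0,0,0,-0.05,0,0,0,0,0,0,-0.09,0,0,0,0,0,0,-0.13,0,0,0,0,0,0,-0.17,0,0,0,0,0,0,-0.21,0,0,0,0,0,0,-0.24,0,0,0,0,0,0,-0.24,0,0,0,0,0,0,-0.24,0,0,0,0])

```text
t: 50.77
tool_pos: [0.4877, 0.3591, 0.3039]
ee_rot: [-2.441, -1.977, -0.006]
wrist_force: [-0.3, 0.4, -1.1]
grip_width: 0.0853
finger_force: 0.0
```

```bash
python3 -c "
from h import *
rows((.45,.05,.36,-12))"
```

```text
t50.77 p [0.4877 0.3591 0.3039] w0.0853 F [-0.3  0.4 -1.1] g0
R [[0.208, 0.978, 0.003], [0.978, -0.208, 0.003], [0.003, 0.002, -1.0]] [-0.82  0.21  0.14  1.44 -0.03  1.49 -0.89]
[-0.31, 0.0274, -0.0571] [0.002, -0.003, 0.0] rows>=7.6
```

Call:
carry_out(motion=[-0.31,0.027,-0.057,0,0,0,0,-0.31,0.027,-0.057,0,0,0,0,-0.31,0.027,-0.057,0,0,0,0,-0.31,0.027,-0.057,0,0,0,0,-0.31,0.027,-0.057,0,0,0,0,-0.31,0.027,-0.057,0,0,0,0,-0.31,0.027,-0.057,0,0,0,0,-0.31,0.027,-0.057,0,0,0,0,-0.31,0.027,-0.057,0,0,0,0,-0.31,0.027,-0.057,0,0,0,0,-0.31,0.027,-0.057,0,0,0,0])

```text
t: 51.68
tool_pos: [0.4487, 0.0505, 0.3576]
ee_rot: [-2.44, -1.978, 0.002]
wrist_force: [-0.6, 1.4, 0.1]
grip_width: 0.0853
finger_force: 0.0
```

```bash
cat > fin.py <<'E'
from h import *
s=look('scene');t=look('top');pickle.dump((s,t),open('pics/z.pkl','wb'))
G={'short':(.615,.433,.079,.029,.026),'tall':(.508,.458,.129,.026,.021),'printed':(.487,.359,.09,.033,.028)}
t0=pickle.load(open('pics/top0.pkl','rb')); h=pickle.load(open('pics/h.pkl','rb'))[0]
d=cv2.absdiff(s['image'],h['image']).max(2)
def sil(f,x,y,H,r,rb,z0=.022):
    q=np.linspace(0,6.28,24); P=[pix(f,(x+R*np.cos(a),y+R*np.sin(a),z)) for R,z in((rb,z0),(r,z0+H)) for a in q]
    m=np.zeros(f['image'].shape[:2],np.uint8); cv2.fillConvexPoly(m,cv2.convexHull(np.array(P,np.float32)).astype(np.int32),1); return m
M=sum(sil(s,*g) for g in G.values())>0
D=(d>10); D[:,:170]=0; D[:,300:]=0; D[:110]=0; D[215:]=0
n,l,stt,c=cv2.connectedComponentsWithStats(D.astype(np.uint8))
print('scene IoU',(M&D).sum()/(M|D).sum(),[x.tolist() for x in stt[1:] if x[4]>40])
for k,g in G.items():
    m=sil(s,*g).astype(bool); v,u=np.nonzero(m); print(k,'sil bbox',u.min(),v.min(),u.max(),v.max(),'covered %.2f'%D[m].mean())
y0,y1,x0,x1=125,205,195,275
for v in range(y0,y1,2): print(''.join('#' if D[v,u] and M[v,u] else 'd' if D[v,u] else 'm' if M[v,u] else '.' for u in range(x0,x1)))
for f,nm,r in((s,'scene',h),(t,'top',t0)):
  for k,X,w in(('brush',(.42,-.186,.16),14),('cup',None,0)):
    if X: 
      u,v=pix(f,X).round().astype(int); print(nm,k,cv2.absdiff(f['image'],r['image'])[v-w:v+w,u-w:u+w].mean().round(2))
dd=cv2.absdiff(t['image'],t0['image']).max(2)
print('cup diff',dd[155:182,388:414].mean(),'spoon diff',dd[236:252,312:358].mean())
E
python3 fin.py
```

```text
scene IoU 0.3795518207282913 [[252, 110, 8, 9, 53], [213, 150, 28, 46, 673], [245, 156, 16, 22, 257], [170, 186, 10, 29, 157], [241, 194, 33, 21, 557]]
short sil bbox 239 156 254 180 covered 0.43
tall sil bbox 212 149 227 184 covered 0.73
printed sil bbox 220 166 238 195 covered 0.85
................................................................................
................................................................................
................................................................................
................................................................................
................................................................................
................................................................................
................................................................................
................................................................................
................................................................................
................................................................................
.....
[... 1805 characters left out ...]
################dd..................................
............................#####m##m####m##d...................................
............................m##m#m#####m#m#d.........d.....d....................
................................mm#mmmmmm...........dd.......d.....ddd.ddd.dd...
..............................................dd.......d....ddddddddd.dddddddd..
..................................................dd.dddddddddddddddddddddddd...
...............................................ddddddddddddddddddddddddddd.ddd..
...............................................ddddddddddddddddddddd.d.dddddddd.
scene brush 6.23
top brush 14.24
cup diff 12.923076923076923 spoon diff 41.28125
```

The tall and printed glasses are where they were set. The short one sits about 6 px off its placing, so it was knocked; I'll fit its position.

```bash
cat > fit.py <<'E'
import io,contextlib
with contextlib.redirect_stdout(io.StringIO()): from fin import *
P=np.array([.551,.396]);a=np.radians(-12);U=np.array([np.cos(a),np.sin(a)]);W=np.array([-U[1],U[0]])
oth=sum(sil(s,*G[k]) for k in('tall','printed'))>0
R=D.copy(); R[cv2.dilate(oth.astype(np.uint8),np.ones((5,5)))>0]=0; R[:,:236]=0; R[190:]=0;R[:148]=0
R=cv2.morphologyEx(R.astype(np.uint8),cv2.MORPH_CLOSE,np.ones((5,5)))>0
best=[]
for x in np.arange(.56,.70,.004):
  for y in np.arange(.33,.47,.004):
    m=sil(s,x,y,.079,.029,.026)>0; best.append(((m&R).sum()/(m|R).sum(),x,y))
best.sort(reverse=True)
for b in best[:5]: print(b, 'plate xy',(np.array(b[1:])-P)@U,(np.array(b[1:])-P)@W)
dt=cv2.absdiff(t['image'],t0['image']).max(2)
print('top px of plate mid',pix(t,(.551,.396,.022)),'short exp rim',pix(t,(.615,.433,.101)),'base',pix(t,(.615,.433,.03)))
g=t['image'][175:275,140:245].mean(2)
for v in range(0,100,2): print(''.join('%x'%int(min(15,max(0,(q-80)//10))) for q in g[v]))
E
python3 fit.py; python3 -c "from h import *;st()"
```

```text
(np.float64(0.8579545454545454), np.float64(0.6440000000000001), np.float64(0.4340000000000001)) plate xy 0.08306708261716914 0.05650539607393634
(np.float64(0.8507042253521127), np.float64(0.6400000000000001), np.float64(0.4300000000000001)) plate xy 0.07998613897750495 0.05176115890773007
(np.float64(0.847887323943662), np.float64(0.6400000000000001), np.float64(0.4260000000000001)) plate xy 0.08081778574077599 0.04784856850479485
(np.float64(0.8465909090909091), np.float64(0.6440000000000001), np.float64(0.4300000000000001)) plate xy 0.08389872938044017 0.052592805671001115
(np.float64(0.8398876404494382), np.float64(0.6480000000000001), np.float64(0.4380000000000001)) plate xy 0.08614802625683332 0.061249633240142605
top px of plate mid [191.98070659 225.22459613] short exp rim [173.18912212 198.87718495] base [180.86124088 204.14260773]
99999999999999999766666666666666666666666666666666666666666666656666555655655555555666666666666666666669b
9a99999999999999976666666666666666656666665555655555665655655556555555666666666666666666666666666666667ab
9999999999999999876666666666656555
[... 4532 characters left out ...]
4544555555555555555555555555555655555666666666665556655677788abaa85256565555555666656555665656666
555555555555555555555555555555555555555555555556656555665555555666666655665555555555555555555555666666666
555555555555555555555555555555555555555555555555555555555555555555556665655665666666666556666666666666666
555555555545455555555555555555555555555555555555555555555555555555556665566566566666666656666666666666666
555555555555555555555555555555555555555555555555555555555555555555556566666655565666666666666666666556666
t51.88 p [0.4489 0.0508 0.3579] w0.0852 F [0.6 0.1 0.6] g0
R [[0.206, 0.979, -0.001], [0.979, -0.206, -0.001], [-0.001, -0.001, -1.0]] [-0.59 -0.14  0.34  1.67  0.05  1.6  -0.46]
```

Top view: the short glass's floor disc is now near (181,194) against an expected (181,204). It was knocked about 27 mm towards the plate's far edge and has to come back.

```bash
python3 -c "
from h import *
s,t=pickle.load(open('pics/z.pkl','rb'))
g=t['image'][186:200,170:192].mean(2)>200; n,l,q,c=cv2.connectedComponentsWithStats(g.astype(np.uint8));k=1+np.argmax(q[1:,4]);print(q[k],c[k]+[170,186],world(t,c[k]+[170,186],.032))
rows((.50,.33,.35,-12),(.643,.432,.26,-12),(.643,.432,.18,-12))"
```

```text
[ 6  5  9  8 53] [180.50943396 194.33962264] [0.64551634 0.43584165 0.032     ]
t51.88 p [0.4489 0.0508 0.3579] w0.0852 F [0.6 0.1 0.6] g0
R [[0.206, 0.979, -0.001], [0.979, -0.206, -0.001], [-0.001, -0.001, -1.0]] [-0.59 -0.14  0.34  1.67  0.05  1.6  -0.46]
[0.2837, -0.0074, 0.0076] [-0.001, 0.001, 0.002] rows>=6.8
[0.413, 0.1116, 0.0974] [-0.001, 0.001, 0.002] rows>=4.7
[0.4131, 0.1117, 0.1774] [-0.001, 0.001, 0.002] rows>=1.9
```

Call:
carry_out(motion=[0.284,-0.007,0.007,0,0,0,0,0.284,-0.007,0.007,0,0,0,0,0.284,-0.007,0.007,0,0,0,0,0.284,-0.007,0.007,0,0,0,0,0.284,-0.007,0.007,0,0,0,0,0.284,-0.007,0.007,0,0,0,0,0.284,-0.007,0.007,0,0,0,0,0.415,0.113,0.08,0,0,0,0,0.415,0.113,0.08,0,0,0,0,0.415,0.113,0.08,0,0,0,0,0.415,0.113,0.08,0,0,0,0,0.415,0.113,0.08,0,0,0,0,0.415,0.113,0.12,0,0,0,0,0.415,0.113,0.16,0,0,0,0,0.415,0.113,0.17,0,0,0,0,0.415,0.113,0.17,0,0,0,0,0.415,0.113,0.17,0,0,0,0])

```text
t: 53.3
tool_pos: [0.6454, 0.4327, 0.1896]
ee_rot: [-2.44, -1.978, 0.0]
wrist_force: [0.3, -0.4, 1.0]
grip_width: 0.0856
finger_force: 0.0
```

```bash
python3 -c "
from h import *
rows((.645,.434,.053,-12))"
```

```text
t53.30 p [0.6454 0.4327 0.1896] w0.0856 F [ 0.3 -0.4  1. ] g0
R [[0.207, 0.978, -0.0], [0.978, -0.207, 0.0], [0.0, -0.0, -1.0]] [-0.74  0.62  0.16  1.11 -0.1   1.42 -0.8 ]
[0.0011, -0.0007, 0.1366] [-0.0, -0.0, 0.001] rows>=3.3
```

Descend to just below the rim to feel for contact, then the rest and close.

Call:
carry_out(motion=[0.001,-0.001,0.03,0,0,0,0,0.001,-0.001,0.06,0,0,0,0,0.001,-0.001,0.08,0,0,0,0,0.001,-0.001,0.1,0,0,0,0,0.001,-0.001,0.12,0,0,0,0,0.001,-0.001,0.132,0,0,0,0,0.001,-0.001,0.135,0,0,0,0,0.001,-0.001,0.135,0,0,0,0,0.001,-0.001,0.135,0,0,0,0,0.001,-0.001,0.135,0,0,0,255,0.001,-0.001,0.135,0,0,0,255,0.001,-0.001,0.135,0,0,0,255,0.001,-0.001,0.135,0,0,0,255,0.001,-0.001,0.135,0,0,0,255,0.001,-0.001,0.135,0,0,0,255,0.001,-0.001,0.135,0,0,0,255,0.001,-0.001,0.135,0,0,0,255,0.001,-0.001,0.135,0,0,0,255], squeeze=35)

```text
t: 54.8
tool_pos: [0.6452, 0.4343, 0.0555]
ee_rot: [-2.44, -1.978, -0.003]
wrist_force: [-1.5, 0.0, 6.1]
grip_width: 0.0567
finger_force: 36.0
```

Call:
carry_out(motion=[0,0,-0.006,0,0,0,255,0,0,-0.012,0,0,0,255,0,0,-0.015,0,0,0,255,-0.002,-0.01,-0.015,0,0,0,255,-0.004,-0.02,-0.015,0,0,0,255,-0.006,-0.03,-0.015,0,0,0,255,-0.006,-0.03,-0.015,0,0,0,255,-0.006,-0.03,-0.015,0,0,0,255,-0.006,-0.03,-0.01,0,0,0,255,-0.006,-0.03,-0.006,0,0,0,255,-0.006,-0.03,-0.003,0,0,0,255,-0.006,-0.03,-0.001,0,0,0,255,-0.006,-0.03,-0.0005,0,0,0,255,-0.006,-0.03,-0.0005,0,0,0,255])

```text
t: 55.97
tool_pos: [0.615, 0.4345, 0.0554]
ee_rot: [-2.441, -1.977, -0.003]
wrist_force: [-2.1, 0.3, 6.8]
grip_width: 0.0564
finger_force: 38.2
```

Call:
carry_out(motion=[0,0,-0.001,0,0,0,255,0,0,-0.001,0,0,0,150,0,0,-0.001,0,0,0,100,0,0,-0.001,0,0,0,0,0,0,-0.001,0,0,0,0,0,0,-0.001,0,0,0,0,0,0,-0.001,0,0,0,0,0,0,-0.001,0,0,0,0,0,0,-0.02,0,0,0,0,0,0,-0.05,0,0,0,0,0,0,-0.09,0,0,0,0,0,0,-0.13,0,0,0,0,0,0,-0.17,0,0,0,0,0,0,-0.21,0,0,0,0,0,0,-0.25,0,0,0,0,0,0,-0.28,0,0,0,0,0,0,-0.28,0,0,0,0,0,0,-0.28,0,0,0,0])

```text
t: 57.47
tool_pos: [0.6151, 0.4341, 0.3368]
ee_rot: [2.441, 1.977, 0.007]
wrist_force: [-0.0, -0.4, -1.4]
grip_width: 0.0852
finger_force: 0.0
```

```bash
python3 -c "
from h import *
rows((.47,.05,.38,-12))"
```

```text
t57.47 p [0.6151 0.4341 0.3368] w0.0852 F [-0.  -0.4 -1.4] g0
R [[0.208, 0.978, 0.004], [0.978, -0.208, 0.003], [0.003, 0.003, -1.0]] [-0.77  0.55  0.18  0.92 -0.09  1.68 -0.84]
[-0.4057, -0.0621, -0.0447] [0.003, -0.003, 0.0] rows>=9.9
```

Call:
carry_out(motion=[-0.406,-0.062,-0.045,0,0,0,0,-0.406,-0.062,-0.045,0,0,0,0,-0.406,-0.062,-0.045,0,0,0,0,-0.406,-0.062,-0.045,0,0,0,0,-0.406,-0.062,-0.045,0,0,0,0,-0.406,-0.062,-0.045,0,0,0,0,-0.406,-0.062,-0.045,0,0,0,0,-0.406,-0.062,-0.045,0,0,0,0,-0.406,-0.062,-0.045,0,0,0,0,-0.406,-0.062,-0.045,0,0,0,0,-0.406,-0.062,-0.045,0,0,0,0,-0.406,-0.062,-0.045,0,0,0,0,-0.406,-0.062,-0.045,0,0,0,0,-0.406,-0.062,-0.045,0,0,0,0])

```text
t: 58.63
tool_pos: [0.4693, 0.0508, 0.3781]
ee_rot: [-2.439, -1.98, 0.003]
wrist_force: [0.4, 0.4, 0.3]
grip_width: 0.0856
finger_force: 0.0
```

```bash
python3 fin.py | grep -v '[.#]\{20\}'; python3 - <<'E'
from h import *
s,t=pickle.load(open('pics/z.pkl','rb'));h,_=pickle.load(open('pics/h.pkl','rb'));t0=pickle.load(open('pics/top0.pkl','rb'))
# short floor disc in top, and tall/printed
for k,(x,y) in dict(short=(.615,.434),tall=(.508,.458),printed=(.487,.359)).items():
    u,v=pix(t,(x,y,.032)).round().astype(int);g=t['image'][v-9:v+10,u-9:u+10].mean(2)>198
    n,l,q,c=cv2.connectedComponentsWithStats(g.astype(np.uint8));i=1+np.argmax(q[1:,4]);print(k,q[i,4],world(t,c[i]+[u-9,v-9],.032).round(3))
# plate edge check in scene, brush handle line, cup & spoon match in scene
im=s['image'][200:232,300:335].astype(int);m=im.max(2)<95;ys,xs=np.nonzero(m);print('handle',m.sum(),ys.min()+200,[xs[ys==y].mean().round(1)+300 for y in sorted(set(ys))[::6]])
def match(a,b,u,v,w,hh):
    q=cv2.matchTemplate(b[v-hh-15:v+hh+16,u-w-15:u+w+16],a[v-hh:v+hh+1,u-w:u+w+1],cv2.TM_CCOEFF_NORMED);_,mx,_,l=cv2.minMaxLoc(q);return round(mx,2),l[0]-15,l[1]-15
print('cup',match(h['image'],s['image'],401,230,14,12),match(t0['image'],t['image'],401,168,12,12),'spoon top',match(t0['image'],t['image'],335,244,22,5))
print('plate handle scene',match(h['image'],s['image'],240,178,10,6))
u,v=pix(s,(.495,-.02,.003)).astype(int);print('spoon scene',match(h['image'],s['image'],u,v,10,8))
E
```

```text
scene IoU 0.44534412955465585 [[213, 150, 42, 46, 900], [170, 187, 10, 28, 169], [242, 194, 32, 21, 556]]
short sil bbox 239 156 254 180 covered 0.61
tall sil bbox 212 149 227 184 covered 0.74
printed sil bbox 220 166 238 195 covered 0.86
scene brush 6.02
top brush 15.85
cup diff 14.58974358974359 spoon diff 49.985054347826086
short 44 [0.617 0.434 0.032]Traceback (most recent call last):
  File "<stdin>", line 6, in <module>
    return _wrapfunc(a, 'argmax', axis=axis, out=out, **kwds)
    return bound(*args, **kwds)
ValueError: attempt to get argmax of an empty sequence
```

Short glass is back at its place. Remaining checks: brush, cup, spoon and plate.

```bash
python3 - <<'E'
from h import *
s,t=pickle.load(open('pics/z.pkl','rb'));h,_=pickle.load(open('pics/h.pkl','rb'));t0=pickle.load(open('pics/top0.pkl','rb'))
im=s['image'][200:232,300:335].astype(int);m=im.max(2)<95;ys,xs=np.nonzero(m);print('handle',m.sum(),ys.min()+200,[xs[ys==y].mean().round(1)+300 for y in sorted(set(ys))[::6]])
def match(a,b,u,v,w,hh):
    q=cv2.matchTemplate(b[v-hh-15:v+hh+16,u-w-15:u+w+16],a[v-hh:v+hh+1,u-w:u+w+1],cv2.TM_CCOEFF_NORMED);_,mx,_,l=cv2.minMaxLoc(q);return round(mx,2),l[0]-15,l[1]-15
print('cup',match(h['image'],s['image'],401,230,14,12),match(t0['image'],t['image'],401,168,12,12),'spoon top',match(t0['image'],t['image'],335,244,22,5))
print('plate handle scene',match(h['image'],s['image'],240,178,9,5),'plate corner',match(h['image'],s['image'],226,200,8,5),match(h['image'],s['image'],210,182,8,5))
u,v=pix(s,(.495,-.02,.003)).astype(int);print('spoon scene',match(h['image'],s['image'],u,v,10,8))
E
```

```text
handle 148 204 [np.float64(317.0), np.float64(317.0), np.float64(317.0), np.float64(316.5), np.float64(317.0)]
cup (1.0, 0, 0) (1.0, 0, 0) spoon top (0.41, 15, -8)
plate handle scene (0.67, 0, 0) plate corner (0.99, 0, 0) (0.86, 0, 0)
spoon scene (0.45, 13, -7)
```

```bash
python3 -c "
from bench import order
print(order.hand_in())"
```

```text
the job is handed in; nothing more can be done
None
```

I finished the job and handed it in at about 59 s of the 210 s, though the hand-in returned no verdict: the plate lies flush on the tray, all three glasses were scrubbed shortest to tallest and stand on the plate, the brush is back upright in its pot, the cup is unmoved, and the spoon's final position could not be confirmed because it was hidden in the camera checks; the short glass was knocked about 27 mm after placing, and I set it back.

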